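Close up a casting flask round the white cast

TASK

Build up the casting flask on the blue flask base, one part after another: stand the white dental cast (teeth up) in the middle of the base, put the aluminium ring down over it so that it sits flat inside the base's lip, close the ring with the black-knobbed steel lid, and last lay the brass ring weight on the lid, round the knob. Let go of each part before fetching the next. Leave the cream-coloured cast and the powder jar standing where they are.

Things in the scene. Friction and masses are not known exactly. Their poses are not given: they have to be found in the camera images.
- flask_base: Blue round flask base, fixed to the bench: a disc of 132 mm diameter. Origin at the centre of its underside, z up; its flat floor is 8 mm above the origin, inside a rounded raised lip of inner diameter 118 mm whose crest is 12 mm above the origin. A thin bright circle of 60 mm diameter is engraved on the floor about the centre.
- flask_ring: Loose plain aluminium ring, open at both ends: outer diameter 110 mm, inner diameter 94 mm (wall 8 mm), height 45 mm, about 0.14 kg. Origin at the centre of its underside, z along its axis, up. Too wide to span: take it by the wall at the top rim, one finger inside and one outside.
- flask_lid: Loose steel lid, about 0.16 kg. Origin at the centre of its underside, z up. From below: a centring disc 80 mm in diameter and 5 mm thick (drops into the ring's mouth), a plate 110 mm in diameter from 5 to 11 mm above the origin (rests on the ring's rim), and a black cylindrical knob 26 mm in diameter from 11 to 33 mm above the origin, on the axis.
- weight: Loose brass ring weight: outer diameter 64 mm, hole 40 mm in diameter right through, height 30 mm, about 0.3 kg. Origin at the centre of its underside, z up.
- cast_white: Loose WHITE plaster dental cast, about 0.14 kg: a trimmed base block 14 mm high, 52 mm along its x and 58 mm along its y, with a broad flat face at -x (the heel) and a flat one 18 mm wide at +x (the front), 52 mm apart, best to grip between; the other sides are slanted. The row of teeth stands on top to 27 mm. Origin at the centre of its underside, z up (teeth up).
- cast_cream: Loose CREAM-coloured plaster dental cast of the same shape and size as the white one. Not needed: leave it alone. Origin at the centre of its underside, z up.
- jar: Loose powder jar, white with a blue screw lid, 53 mm in diameter and 76 mm high, standing upright among the flask parts (a like jar far back is part of the room). Leave it alone. Origin at the centre of its underside, z up.
Things that resemble listed ones, but are neither listed nor needed, are in the scene too. Of the things that look like the weight, the largest one is meant.

How it is judged:
On the way, in this order (a step that is already met when the one before it is completed fails the run):
1. the white cast stands on the floor of the flask base, released (horizontal distance between cast_white and flask_base below 0.01 m and z of cast_white in the frame of flask_base between 0.006 and 0.01 m and angle between cast_white's own z axis and vertical below 0.06 rad and contact force between cast_white and the fingers below 0.3 N), for 0.2 s.
2. the ring stands on the base round the cast, released (horizontal distance between flask_ring and flask_base below 0.008 m and z of flask_ring in the frame of flask_base between 0.006 and 0.01 m and angle between flask_ring's own z axis and vertical below 0.06 rad and contact force between flask_ring and the fingers below 0.3 N), for 0.2 s.
3. the lid lies on the ring, released (horizontal distance between flask_lid and flask_ring below 0.009 m and z of flask_lid in the frame of flask_ring between 0.038 and 0.042 m and angle between flask_lid's own z axis and vertical below 0.06 rad and contact force between flask_lid and the fingers below 0.3 N), for 0.2 s.
4. the brass weight lies on the lid round its knob, released (horizontal distance between weight and flask_lid below 0.01 m and z of weight in the frame of flask_lid between 0.009 and 0.013 m and angle between weight's own z axis and vertical below 0.06 rad and contact force between weight and the fingers below 0.3 N), for 0.2 s.
At the end, for the whole second after the job is handed in: White cast upright on the base floor within 10 mm of its centre; ring on the base floor round it within 8 mm of centre; lid flat on the ring within 9 mm; weight flat on the lid round the knob within 10 mm (heights within 2 mm, tilts under 0.06 rad); all at rest (horizontal distance between cast_white and flask_base below 0.01 m and z of cast_white in the frame of flask_base between 0.006 and 0.01 m and angle between each of cast_white, flask_ring, flask_lid, weight's own z axis and vertical below 0.06 rad and horizontal distance between flask_ring and flask_base below 0.008 m and z of flask_ring in the frame of flask_base between 0.006 and 0.01 m and horizontal distance between flask_lid and flask_ring below 0.009 m and z of flask_lid in the frame of flask_ring between 0.038 and 0.042 m and horizontal distance between weight and flask_lid below 0.01 m and z of weight in the frame of flask_lid between 0.009 and 0.013 m and linear speed of each of cast_white, flask_ring, flask_lid, weight below 0.01 m/s); the robot touches nothing.
It fails at once if the cream cast is moved by more than 20 mm (distance of cast_cream from where it was at the start of the episode above 0.02 m).
It fails at once if the jar is moved by more than 20 mm or tipped (distance of jar from where it was at the start of the episode above 0.02 m or angle between jar's own z axis and vertical above 0.3 rad).
It also fails if it takes over 115 s, if anything falls off the work surface, if the arm or the gripper's body presses on something with over 40 N, if the wrist force passes 120 N, or if a joint passes its speed limit or range.

ROBOT

A 6-joint arm with a two-finger parallel gripper is mounted at the origin on a cart in front of the work surface, level with it; the furniture and walls round the work are solid. World frame = base frame: x ahead of the robot, y to its left, z up, the work surface at z = 0. Lengths are in m, angles in rad, forces in N, time in s.
With the tool pointing down it reaches from about 0.425 to 0.95 m from the base axis. Payload 3.5 kg.
Tool frame: the origin (TCP) lies on the centre line of the jaws, within the pads' length; the fingertips stand ahead of it and the grasp point (between the pads) lies 11 mm behind it (tips_ahead is the z of the fingertips in the tool frame, in m); z points along the fingers, y is the direction in which the jaws open and shut (so a half turn about z gives the same grasp; the last joint's range is limited). The gripper opens to 85 mm and grips with 20 to 120 N. Pads are 22 mm wide; open, the fingers measure 114 mm over their backs; the gripper's body (76 mm by 85 mm) begins 54 mm behind the grasp point. The pads swing forward as they close: fully open they stand 13 mm farther back than shut.
Start: joints at [1.13, 0.286, 1.577, -0, 1.279, -0.15], TCP at [0.193, 0.647, 0.239] pointing down, gripper open.
Joint ranges: [-2.77, 2.77], [-0.9, 2.22], [0.21, 2.48], [-1.53, 4.67], [0.24, 2.81], [-2.84, 2.84]. Speed limits (rad/s): [2.79, 2.79, 3.14, 3.14, 3.14, 3.14].

INTERFACE

Orientations are given as a unit quaternion [x, y, z, w].
In Python, from plant import * gives the robot as it stands. The module is installed in compiled form; this text tells all that it offers.
- The arm moves only by the tool move_arm, never from a script. Its arguments are lists of equal length, an entry for each row: "linear": the shift along the world's x, y, z in m, a list of three; "twist": the turn, a rotation vector about the world's x, y, z in degrees, a list of three. A call has 1 to 20 rows; each row shifts and turns the pose as measured when the row begins; what a row does not reach is not made up. A row lasts 1/12 s, in which the tool goes at most 41.7 mm and 7.16 degrees, less where a joint would pass 70% of its speed; a pose out of reach is approached as far as the arm can. A call is refused whole if a number of a shift passes 0.0417 or a number of a turn 7.16, either way. A call with a gripper value outside its range is refused whole. "grip" is the opening, from 0 (shut) to 1 (fully open), set as the call begins (left out, the last holds). The fingers move at their own pace and stop on an object; "force" is the grip in N (left out, the last holds). Time passes only in rows, so rows that do not move let the fingers close. It gives the time, the measured TCP pose, the force and the opening at its end, in the units of the state.
- get_state(): the state, without advancing time (a new reading comes with each control period).
- read_camera(name): name is "side" or "top" or "wrist"; returns a dict with "img" (420x560x3 uint8, blue, green, red), "depth" (420x560 float32, m along the optical axis (not along the pixel's ray), 0 where there is no reading), "fx", "fy", "cx", "cy" (pixels), "dist" ([k1, k2, p1, p2, k3] as OpenCV has them; the pictures are not rectified), "rvec" (rotation vector, rad) and "tvec" (3), from world to camera coordinates, as OpenCV has them. Camera axes: x right, y down, z forward; pixel columns grow to the right and rows downward; lengths in m; the calibration is good to about 2 mm. A picture is of the moment at which its call begins.
- sign_off(): hands the job in, once; it reports no verdict.
The state is a dict: "time": time; "qpos": joint angles; "dq": joint speeds; "joint_efforts": joint torques, N m; "eef_pos": TCP position; "tcp_rot": TCP orientation; "contact_force": force on the tool from outside, world axes, zero at the start; "wrist_torque": the same for the moment, N m; "opening": opening from 0.0 (shut) to 1.0 (fully open).
Only numpy, scipy, OpenCV 4.12 (cv2) and the standard library are available. Lean on these libraries where they do the work, as an engineer would, in place of code of your own. Each camera call takes 0.05 s, during which the arm holds its last target.

## Working session

There is one attempt and no reset: what is moved stays moved. The work goes in short steps, Python scripts to look and compute and a tool call to move; the robot and the scene stay as the last step left them, time stands still between calls to the robot, and variables do not carry over. Pictures are saved under pics/ and viewed, and the job is handed in when it is done.

Besides the shell and the picture viewer there is one more tool, called after "Call:" by a JSON object that holds its "method" and its "body", one argument or row to a line. move_arm: Moves the arm, as the interface text tells. Its arguments: {"type":"object","properties":{"linear":{"type":"array","items":{"type":"array","items":{"type":"number"}}},"twist":{"type":"array","items":{"type":"array","items":{"type":"number"}}},"grip":{"type":"number"},"force":{"type":"number"}},"required":["linear","twist"]}

```bash
mkdir -p pics; cat > h.py <<'E'
from plant import *
import numpy as np, cv2
def cam(n):
    c=read_camera(n); c['R']=cv2.Rodrigues(np.array(c['rvec'],float))[0]; c['t']=np.array(c['tvec'],float).reshape(3)
    c['K']=np.array([[c['fx'],0,c['cx']],[0,c['fy'],c['cy']],[0,0,1]]); c['d']=np.array(c['dist'],float); return c
def rays(c,uv):
    uv=np.array(uv,float).reshape(-1,1,2)
    p=cv2.undistortPoints(uv,c['K'],c['d']).reshape(-1,2)
    d=np.c_[p,np.ones(len(p))]@c['R']; o=-c['R'].T@c['t']; return o,d
def plane(c,uv,z):
    o,d=rays(c,uv); return o+d*((z-o[2])/d[:,2])[:,None]
def dep(c,uv):
    o,d=rays(c,uv); uv=np.array(uv,int).reshape(-1,2)
    return o+d*c['depth'][uv[:,1],uv[:,0]][:,None]
def proj(c,P):
    return cv2.projectPoints(np.array(P,float).reshape(-1,1,3),np.array(c['rvec'],float),c['t'],c['K'],c['d'])[0].reshape(-1,2)
E
python3 - <<'E'
from h import *
for n in ['top','side','wrist']:
    c=cam(n); cv2.imwrite(f'pics/{n}0.png',c['img']); print(n,-c['R'].T@c['t'],c['R'][2],c['fx'])
s=get_state();print(s)
E
```

```text
top [0.37719084 0.20586193 0.91374268] [ 0.15185407 -0.01671913 -0.98826151] 410.3337283119216
side [0.48740715 0.9746119  0.54231121] [ 0.03670638 -0.84428011 -0.53464356] 400.24614122123
wrist [0.12520684 0.66683191 0.37238793] [ 0.26713107 -0.08201702 -0.96016363] 337.20147259876103
{'time': 0.15, 'qpos': array([ 1.13002037e+00,  2.86995663e-01,  1.57785468e+00, -2.04699484e-05,
        1.27861432e+00, -1.50012052e-01]), 'dq': array([ 0.00152136, -0.00137568, -0.00540689, -0.00032647, -0.00074499,
       -0.00154069]), 'joint_efforts': array([ 5.89727297e-04, -4.06602609e+01, -2.93140519e+01, -1.56753172e-04,
        3.98407879e-03, -1.35248101e-05]), 'eef_pos': array([0.19327751, 0.64620895, 0.23823504]), 'tcp_rot': array([ 1.44867374e-01,  9.89450639e-01, -8.98312408e-04, -2.63111427e-04]), 'contact_force': array([-0.21992206, -0.20362257, -0.37283557]), 'wrist_torque': array([-0.0277542 ,  0.00365081, -0.03840684]), 'opening': 1.0028833836843178}
```

View pics/top0.png

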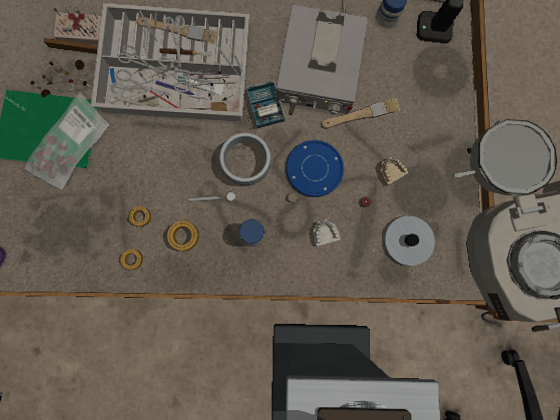

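View pics/side0.png

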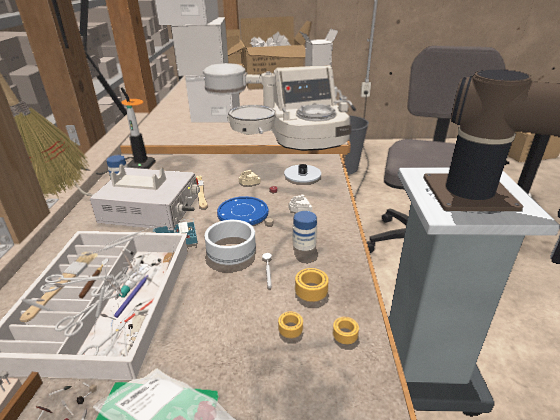

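View pics/wrist0.png

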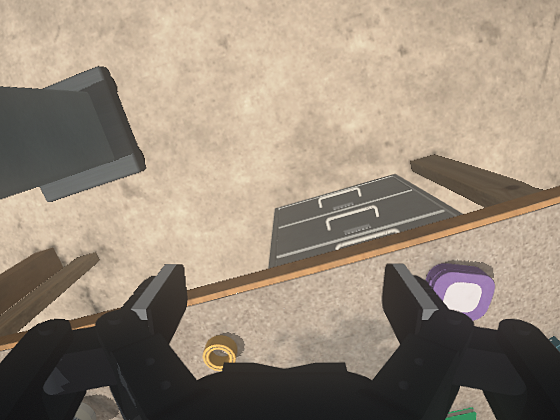

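Candidates, by pixel in the top view:
- **Cast:** (325,233) or (393,171). The whiter one is wanted.
- **Weight:** rings at (182,236), (139,216) and (131,259). (182,236) is the largest.
- **Lid:** (410,240), with the pan at (515,157) as a look-alike.
- **Ring:** (245,159).
- **Base:** (315,168).
- **Jar:** (251,232).

Next I'll crop in close and measure.

```bash
python3 - <<'E'
from h import *
t=cam('top'); s=cam('side')
a=t['img'][120:280,110:290]; b=t['img'][120:280,270:450]
cv2.imwrite('pics/cropb.png',cv2.resize(b,None,fx=3.5,fy=3.5,interpolation=cv2.INTER_CUBIC))
c=s['img'][160:240,200:340]
cv2.imwrite('pics/crops.png',cv2.resize(c,None,fx=5,fy=5,interpolation=cv2.INTER_CUBIC))
# depth points
for n,uv in dict(base=(315,168),ringwall=(223,159),weightwall=(170,236),cast1=(325,225),cast2=(393,171),lid=(395,240),knob=(411,240),jar=(251,232),table=(280,270)).items():
    print(n,dep(t,[uv])[0].round(4),t['img'][uv[1],uv[0]])
# height map: mask above table
vv,uu=np.mgrid[0:420,0:560]; P=dep(t,np.c_[uu.ravel(),vv.ravel()]).reshape(420,560,3)
def comp(name,box,zlo,zhi):
    x0,y0,x1,y1=box; Q=P[y0:y1,x0:x1].reshape(-1,3); Q=Q[(Q[:,2]>zlo)&(Q[:,2]<zhi)]
    (cx,cy),r=cv2.minEnclosingCircle(Q[:,:2].astype(np.float32)); print(name,len(Q),np.round([cx,cy,r],4),np.median(Q[:,2]).round(4),Q.mean(0).round(4))
comp('ring',(215,125,275,190),.038,.055)
comp('weight',(162,215,202,255),.022,.04)
comp('w2',(125,203,155,229),.01,.04)
comp('w3',(117,245,147,273),.01,.04)
comp('lid',(380,212,440,270),.005,.016)
comp('knob',(380,212,440,270),.025,.04)
comp('base',(280,135,350,200),.008,.02)
comp('jar',(235,215,270,250),.06,.09)
comp('castw',(305,212,350,252),.008,.04)
comp('castc',(375,152,412,190),.008,.04)
E
```

```text
base [0.603  0.104  0.0084] [102  58  29]
ringwall [0.6104 0.3093 0.0378] [117 119 117]
weightwall [0.4398 0.4154 0.0328] [ 52 105 138]
cast1 [0.4728 0.082  0.0168] [115 124 128]
cast2 [ 0.5987 -0.0707  0.016 ] [110 139 152]
lid [ 0.444  -0.0727  0.0128] [134 133 130]
knob [ 0.4433 -0.1008  0.0332] [22 20 19]
jar [0.4482 0.2414 0.0797] [92 67 51]
table [0.3729 0.1786 0.0032] [ 82  94 105]
ring 610 [0.6159 0.2619 0.056 ] 0.0464 [0.6147 0.2625 0.046 ]
weight 462 [0.443  0.3917 0.0321] 0.0317 [0.4427 0.3913 0.0314]
w2 232 [0.4836 0.4879 0.0216] 0.0214 [0.4837 0.4868 0.0207]
w3 242 [0.3893 0.4982 0.0213] 0.0217 [0.3891 0.4974 0.0206]
lid 1821 [ 0.4355 -0.1029  0.0834] 0.0125 [ 0.4441 -0.1033  0.0124]
knob 139 [ 0.445  -0.1052  0.0146] 0.0343 [ 0.4448 -0.103   0.0337]
base 2352 [0.5936 0.1149 0.0807] 0.0105 [0.6018 0.1055 0.0108]
jar 510 [0.4507 0.2409 0.0263] 0.077 [0.4504 0.2407 0.0768]
castw 524 [0.4543 0.0794 0.0326] 0.0175 [0.4566 0.081  0.0192]
castc 508 [ 0.5996 -0.0707  0.0327] 0.0175 [ 0.6009 -0.068   0.019 ]
```

View pics/cropb.png

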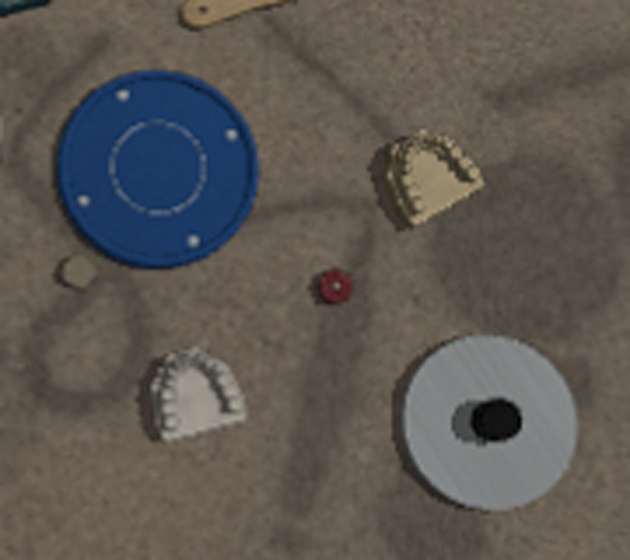

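View pics/crops.png

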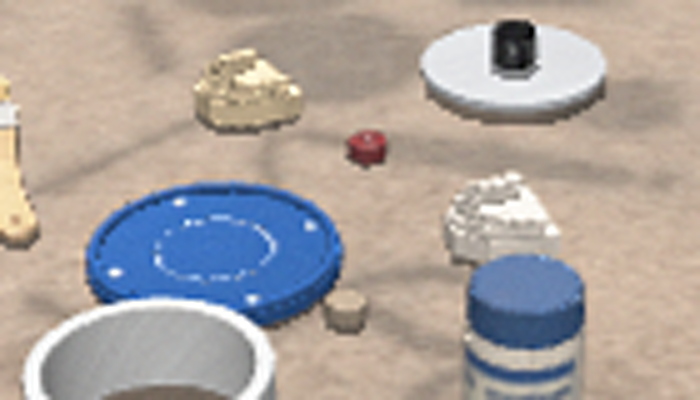

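The crops show the white cast at (325,233) in the top view, with its teeth up and its front pointing up and slightly left. The cream cast is at (393,171). Now I'll triangulate across the two views.

```bash
cat >> h.py <<'E'
def fitc(P):
    A=np.c_[2*P[:,:2],np.ones(len(P))]; x=np.linalg.lstsq(A,(P[:,:2]**2).sum(1),rcond=None)[0]
    return x[0],x[1],np.sqrt(x[2]+x[0]**2+x[1]**2)
def big(m):
    cs,_=cv2.findContours(m.astype(np.uint8),cv2.RETR_EXTERNAL,cv2.CHAIN_APPROX_NONE); return max(cs,key=cv2.contourArea).reshape(-1,2)
def box(m,b):
    k=np.zeros_like(m); k[b[1]:b[3],b[0]:b[2]]=m[b[1]:b[3],b[0]:b[2]]; return k
def tri(c1,u1,c2,u2):
    o1,d1=rays(c1,[u1]);o2,d2=rays(c2,[u2]);d1=d1[0];d2=d2[0]
    s=np.linalg.lstsq(np.c_[d1,-d2],o2-o1,rcond=None)[0]; a=o1+s[0]*d1;b=o2+s[1]*d2
    return (a+b)/2,np.linalg.norm(a-b)
E
python3 - <<'E'
from h import *
t=cam('top'); s=cam('side')
def hsv(c): return cv2.cvtColor(c['img'],cv2.COLOR_BGR2HSV)
for c,n,b in ((t,'top',(275,130,355,205)),(s,'side',(205,185,280,232))):
    H=hsv(c); m=box((H[...,0]>100)&(H[...,0]<125)&(H[...,1]>110),b); k=big(m)
    for z in (0.006,.010): print('base',n,z,np.round(fitc(plane(c,cv2.convexHull(k).reshape(-1,2),z)),4))
    # engraved circle
    (x,y),ax,an=cv2.fitEllipse(k); print(' ell',x,y)
    c['bell']=(x,y)
    g=box((H[...,1]<150)&(H[...,2]>95),(290,145,342,192) if n=='top' else (220,196,268,222)); pts=np.argwhere(g)[:,::-1]
    # keep engraved: those within .025-.035 of base centre
    Q=plane(c,pts,.008); r=np.hypot(*(Q[:,:2]-np.array(fitc(plane(c,cv2.convexHull(k).reshape(-1,2),.008))[:2])).T); kk=(r>.024)&(r<.036)
    print(' engr',kk.sum(),np.round(fitc(Q[kk]),4))
# knob
ku=[]
for c,n,b in ((t,'top',(390,225,430,255)),(s,'side',(295,160,312,178))):
    H=hsv(c); m=box(H[...,2]<60,b); k=big(m); print('knob',n,k.min(0),k.max(0),cv2.contourArea(k)); 
# object: depth clouds in side
vv,uu=np.mgrid[0:420,0:560]
for c,n in ((t,'top'),(s,'side')):
    P=dep(c,np.c_[uu.ravel(),vv.ravel()]); ok=c['depth'].ravel()>0
    for nm,xy,R,z0,z1 in (('ring',(.616,.262),.065,.042,.05),('weight',(.443,.3917),.04,.027,.036),('lid',(.4445,-.1035),.058,.010,.015),('knob',(.4445,-.1035),.02,.031,.037),('cast',(.455,.08),.045,.012,.019),('castall',(.455,.08),.045,.008,.034),('tbl',(.38,.1),.03,-.01,.01)):
        q=P[ok&(np.hypot(P[:,0]-xy[0],P[:,1]-xy[1])<R)&(P[:,2]>z0)&(P[:,2]<z1)]
        if len(q)<5: print(nm,n,len(q)); continue
        (x,y),r=cv2.minEnclosingCircle(q[:,:2].astype(np.float32)); h=np.percentile(q,[2,98],axis=0)
        print(nm,n,len(q),np.round([x,y,r],4),'z',np.median(q[:,2]).round(4),'mid',h.mean(0)[:2].round(4))
        if nm=='castall':
            rect=cv2.minAreaRect(q[:,:2].astype(np.float32)); print(rect); 
m=None
c=t;H=hsv(c);m=box((H[...,2]>100)&(H[...,1]<60),(305,212,350,252)); k=big(m); print('casthull top px',cv2.approxPolyDP(cv2.convexHull(k),2,True).reshape(-1,2).tolist()); 
hull=cv2.approxPolyDP(cv2.convexHull(k),2,True).reshape(-1,2); print(plane(t,hull,.014)[:,:2].round(4).tolist())
E
```

```text
base top 0.006 [0.6041 0.105  0.0652]
base top 0.01 [0.6031 0.1054 0.0649]
 ell 314.4427185058594 168.0389404296875
 engr 142 [0.6042 0.1047 0.03  ]
base side 0.006 [0.602  0.106  0.0682]
base side 0.01 [0.6011 0.1125 0.0677]
 ell 243.44461059570312 209.6647186279297
 engr 57 [0.6019 0.1059 0.0299]
knob top [404 234] [418 246] 125.5
knob side [299 164] [306 173] 50.0
ring top 558 [0.615  0.2619 0.056 ] z 0.0465 mid [0.6146 0.2617]
weight top 438 [0.4437 0.3915 0.0322] z 0.0319 mid [0.4434 0.3911]
lid top 1604 [ 0.4448 -0.1042  0.0557] z 0.0125 mid [ 0.4449 -0.1042]
knob top 115 [ 0.4449 -0.1043  0.0139] z 0.0343 mid [ 0.4445 -0.104 ]
cast top 307 [0.4543 0.079  0.0329] z 0.0162 mid [0.4566 0.0784]
castall top 522 [0.4543 0.079  0.0329] z 0.0176 mid [0.4578 0.079 ]
((0.45955684781074524, 0.08139874041080475), (0.05143731087446213, 0.05664157494902611), 17.04297637939453)
tbl top 591 [0.38 0.1  0.03] z 0.0018 mid [0.3801 0.0996]
ring side 348 [0.613  0.2625 0.0562] z 0.0443 mid [0.6135 0.2636]
weight side 384 [0.4421 0.3917 0.0325] z 0.0296 mid [0.442 0.392]
lid side 193 [ 0.4451 -0.102   0.0552] z 0.0106 mid [ 0.444  -0.0997]
knob side 16 [ 0.4447 -0.1033  0.0132] z 0.0321 mid [ 0.4433 -0.1031]
cast side 134 [0.4537 0.0826 0.0313] z 0.0141 mid [0.4554 0.0835]
castall side 250 [0.4537 0.0831 0.0318] z 0.0158 mid [0.4554 0.0843]
((0.45844054222106934, 0.08446206152439117), (0.05164220184087753, 0.05409659817814827), 16.862152099609375)
tbl side 228 [0.3802 0.1001 0.0299] z -0.0008 mid [0.38   0.1001]
casthull top px [[342, 212], [349, 222], [349, 251], [305, 251], [305, 239], [316, 212]]
[[0.503, 0.0439], [0.4811, 0.0285], [0.4174, 0.0289], [0.4151, 0.1251], [0.4413, 0.1254], [0.5016, 0.1017]]
```

```bash
python3 - <<'E'
import plant; print([x for x in dir(plant) if x[0]!='_']); print(getattr(plant,'tips_ahead',None))
E
```

```text
['Unreachable', 'get_state', 'read_camera', 'sign_off', 'tips_ahead']
0.008
```

Call:
{"method": "move_arm", "body": {
  "linear": [
    [0.016,-0.034,0],
    [0.016,-0.034,0],
    [0.016,-0.034,0],
    [0.016,-0.034,0],
    [0.016,-0.034,0],
    [0.016,-0.034,0],
    [0.016,-0.034,0],
    [0.016,-0.034,0],
    [0.016,-0.034,0],
    [0.016,-0.034,0],
    [0.016,-0.034,0],
    [0.016,-0.034,0],
    [0.016,-0.034,-0.005],
    [0.016,-0.034,-0.01],
    [0.016,-0.034,-0.01],
    [0.016,-0.034,-0.01]
  ],
  "twist": [
    [0,0,-3.5],
    [0,0,-3.5],
    [0,0,-3.5],
    [0,0,-3.5],
    [0,0,-3.5],
    [0,0,-3.5],
    [0,0,-3.5],
    [0,0,-3.5],
    [0,0,-3.5],
    [0,0,-3.5],
    [0,0,-3.5],
    [0,0,-3.5],
    [0,0,-3.5],
    [0,0,-3.5],
    [0,0,-3.5],
    [0,0,-3.5]
  ],
  "grip": 1
}}

```text
time: 1.68
eef_pos: [0.4535, 0.0829, 0.2074]
tcp_rot: [0.606, 0.796, 0.006, 0.007]
contact_force: [0.4, 0.5, -0.3]
opening: 1.0
```

```bash
cat >> h.py <<'E'
from scipy.spatial.transform import Rotation as Ro
def delta(x,y,z,jaw=None):
    s=get_state(); R=Ro.from_quat(s['tcp_rot']); Y=R.as_matrix()[:,1]; cur=np.degrees(np.arctan2(Y[1],Y[0]))
    if jaw is None: jaw=cur
    jaw=cur+((jaw-cur+90)%180-90); a=np.radians(jaw); y_=np.array([np.cos(a),np.sin(a),0]); z_=np.array([0,0,-1.]); x_=np.cross(y_,z_)
    D=Ro.from_matrix(np.c_[x_,y_,z_])*R.inv()
    print('t',round(s['time'],2),'d',(np.array([x,y,z])-s['eef_pos']).round(4),'tw',np.degrees(D.as_rotvec()).round(2),'jaw',round(cur,2),'F',s['contact_force'].round(1),'op',round(s['opening'],3),'pos',s['eef_pos'].round(4),'q6',s['qpos'][5].round(2))
E
python3 - <<'E'
from h import *
w=cam('wrist'); cv2.imwrite('pics/w1.png',w['img']); s=cam('side'); cv2.imwrite('pics/s1.png',s['img'])
delta(.459,.0825,.10,17)
E
```

```text
t 1.78 d [ 0.0053  0.002  -0.1058] tw [-0.04  0.84  1.84] jaw 15.16 F [0.2 0.2 0.1] op 0.999 pos [0.4537 0.0805 0.2058] q6 -0.31
```

View pics/w1.png

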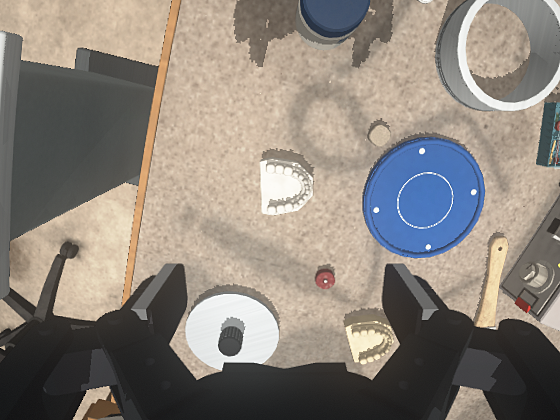

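View pics/s1.png

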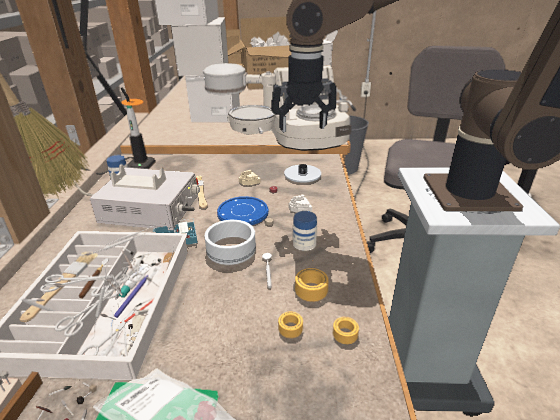

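```bash
python3 - <<'E'
from h import *
vv,uu=np.mgrid[0:420,0:560]; uvs=np.c_[uu.ravel(),vv.ravel()]
w=cam('wrist'); P=dep(w,uvs); e=get_state()['eef_pos']
q=P[(np.hypot(P[:,0]-.459,P[:,1]-.0825)<.045)&(P[:,2]>.007)&(P[:,2]<.05)]
print(len(q),np.percentile(q[:,2],[5,50,95]),cv2.minAreaRect(q[:,:2].astype(np.float32)))
tb=P[(np.hypot(P[:,0]-.46,P[:,1]-.17)<.015)]; print('tbl',np.median(tb[:,2]))
# base engraved
H=cv2.cvtColor(w['img'],cv2.COLOR_BGR2HSV); m=box((H[...,0]>100)&(H[...,0]<125)&(H[...,1]>110),(355,130,490,262)); k=big(m)
print('base',np.round(fitc(plane(w,cv2.convexHull(k).reshape(-1,2),.008)),4))
g=box((H[...,2]>150)&(H[...,1]<150),(390,165,460,232)); pts=np.argwhere(g)[:,::-1]; print('engr',len(pts),np.round(fitc(plane(w,pts,.008)),4))
b=P[(np.hypot(P[:,0]-.603,P[:,1]-.105)<.05)]; print('floor',np.median(b[:,2]))
s=cam('side'); Q=dep(s,uvs); Q=Q[s['depth'].ravel()>0]
f=Q[(np.hypot(Q[:,0]-e[0],Q[:,1]-e[1])<.09)&(Q[:,2]>.1)&(Q[:,2]<.35)]; print('finger min z',np.percentile(f[:,2],[0.2,1,3]),'eef',e,len(f))
delta(.459,.0825,.10,17)
E
```

```text
2542 [0.01305048 0.01499853 0.0248442 ] ((0.4599759876728058, 0.08164648711681366), (0.051920391619205475, 0.057725388556718826), 16.70016098022461)
tbl -0.00040641780943315164
base [0.6039 0.105  0.0655]
engr 1130 [0.6018 0.1026 0.0374]
floor 0.007520183414664983
finger min z [0.21176532 0.21661403 0.22451727] eef [0.45312945 0.08258604 0.20632842] 2267
t 1.88 d [ 0.0062 -0.0015 -0.1067] tw [-0.15  0.87  1.52] jaw 15.48 F [0.2 0.1 0.7] op 1.001 pos [0.4528 0.084  0.2067] q6 -0.31
```

Call:
{"method": "move_arm", "body": {
  "linear": [
    [0.003,-0.0005,-0.02],
    [0.003,-0.0005,-0.022],
    [0.001,-0.0005,-0.022],
    [0,0,-0.022],
    [0,0,-0.022],
    [0,0,-0.022],
    [0,0,-0.018],
    [0,0,-0.01],
    [0,0,0]
  ],
  "twist": [
    [0,0.4,0.7],
    [0,0.4,0.7],
    [0,0,0],
    [0,0,0],
    [0,0,0],
    [0,0,0],
    [0,0,0],
    [0,0,0],
    [0,0,0]
  ]
}}

```text
time: 2.63
eef_pos: [0.4603, 0.0958, 0.0509]
tcp_rot: [0.585, 0.811, 0.007, 0.005]
contact_force: [-0.7, 0.5, -0.4]
opening: 1.001
```

```bash
python3 - <<'E'
from h import *
w=cam('wrist'); cv2.imwrite('pics/w2.png',w['img'])
delta(.4597,.082,.009,16.8)
E
```

```text
t 2.68 d [-0.0012 -0.0138 -0.0428] tw [-0.33  1.05 -1.53] jaw 18.33 F [-0.6 -1.4 -0.7] op 1.002 pos [0.4609 0.0958 0.0518] q6 -0.34
```

View pics/w2.png

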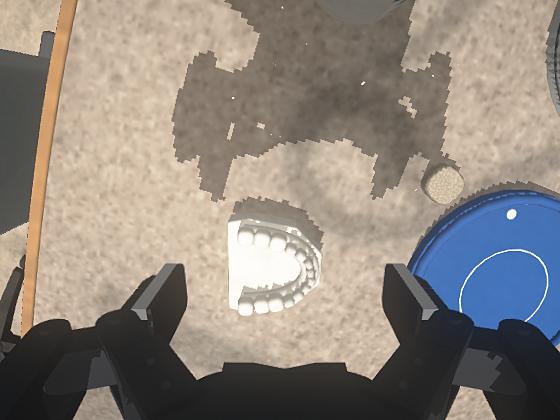

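Call:
{"method": "move_arm", "body": {
  "linear": [
    [0,-0.005,0],
    [0,-0.005,0],
    [0,-0.003,0],
    [0,0,0],
    [0,0,0]
  ],
  "twist": [
    [0,0.5,-0.8],
    [0,0.5,-0.7],
    [0,0,0],
    [0,0,0],
    [0,0,0]
  ]
}}

```text
time: 3.1
eef_pos: [0.465, 0.0827, 0.0576]
tcp_rot: [0.596, 0.803, 0.005, 0.002]
contact_force: [0.2, 0.1, 0.1]
opening: 1.001
```

```bash
python3 - <<'E'
from h import *
delta(.4597,.082,.009,16.8)
w=cam('wrist')
delta(.4597,.082,.009,16.8)
w=cam('wrist')
delta(.4597,.082,.009,16.8)
vv,uu=np.mgrid[0:420,0:560]; uvs=np.c_[uu.ravel(),vv.ravel()]
P=dep(w,uvs)
q=P[(np.hypot(P[:,0]-.459,P[:,1]-.0825)<.045)&(P[:,2]>.007)&(P[:,2]<.028)]
print(len(q),np.percentile(q[:,2],[5,50,95]),cv2.minAreaRect(q[:,:2].astype(np.float32)))
E
```

```text
t 3.1 d [-0.0053 -0.0007 -0.0486] tw [-0.31  0.56 -0.04] jaw 16.83 F [0.2 0.1 0.1] op 1.001 pos [0.465  0.0827 0.0576] q6 -0.34
t 3.15 d [-0.0054 -0.0007 -0.0487] tw [-0.3   0.57 -0.04] jaw 16.84 F [ 0.2 -0.3  0.9] op 1.005 pos [0.4651 0.0827 0.0577] q6 -0.34
t 3.2 d [-0.0051 -0.0008 -0.0484] tw [-0.31  0.54 -0.05] jaw 16.85 F [ 0.2 -0.6  1. ] op 0.996 pos [0.4648 0.0828 0.0574] q6 -0.34
7530 [0.01306395 0.01493984 0.02488616] ((0.459871768951416, 0.08213865011930466), (0.052254315465688705, 0.05706864222884178), 16.602996826171875)
```

Call:
{"method": "move_arm", "body": {
  "linear": [
    [-0.0015,0,-0.012],
    [-0.0015,0,-0.012],
    [-0.001,0,-0.01],
    [0,0,-0.004],
    [0,0,0],
    [0,0,0]
  ],
  "twist": [
    [-0.1,0.2,0],
    [-0.1,0.2,0],
    [0,0.1,0],
    [0,0,0],
    [0,0,0],
    [0,0,0]
  ]
}}

```text
time: 3.7
eef_pos: [0.4587, 0.0828, 0.014]
tcp_rot: [0.596, 0.803, -0.0, -0.002]
contact_force: [1.0, 0.5, 0.6]
opening: 1.0
```

```bash
python3 - <<'E'
from h import *
delta(.4598,.082,.009,16.7)
E
```

```text
t 3.7 d [ 0.0011 -0.0008 -0.005 ] tw [-0.1  -0.19 -0.13] jaw 16.83 F [1.  0.5 0.6] op 1.0 pos [0.4587 0.0828 0.014 ] q6 -0.34
```

Call:
{"method": "move_arm", "body": {
  "linear": [
    [0.0005,-0.0005,-0.003],
    [0.0005,0,-0.002],
    [0,0,0],
    [0,0,0]
  ],
  "twist": [
    [0,0,0],
    [0,0,0],
    [0,0,0],
    [0,0,0]
  ]
}}

```text
time: 4.03
eef_pos: [0.4599, 0.0823, 0.0084]
tcp_rot: [0.596, 0.803, -0.0, -0.002]
contact_force: [0.2, -0.3, -0.4]
opening: 1.003
```

Call:
{"method": "move_arm", "body": {
  "linear": [
    [0,0,0],
    [0,0,0],
    [0,0,0],
    [0,0,0],
    [0,0,0],
    [0,0,0],
    [0,0,0],
    [0,0,0]
  ],
  "twist": [
    [0,0,0],
    [0,0,0],
    [0,0,0],
    [0,0,0],
    [0,0,0],
    [0,0,0],
    [0,0,0],
    [0,0,0]
  ],
  "grip": 0.3,
  "force": 40
}}

```text
time: 4.7
eef_pos: [0.4607, 0.0823, 0.0094]
tcp_rot: [0.596, 0.803, 0.0, -0.001]
contact_force: [0.2, -0.9, 0.4]
opening: 0.592
```

```bash
python3 - <<'E'
from h import *
delta(.4598,.082,.009,16.7)
w=cam('wrist'); cv2.imwrite('pics/w3.png',w['img'])
E
```

```text
t 4.7 d [-0.0009 -0.0003 -0.0004] tw [-0.09 -0.06 -0.15] jaw 16.85 F [ 0.2 -0.9  0.4] op 0.592 pos [0.4607 0.0823 0.0094] q6 -0.34
```

View pics/w3.png

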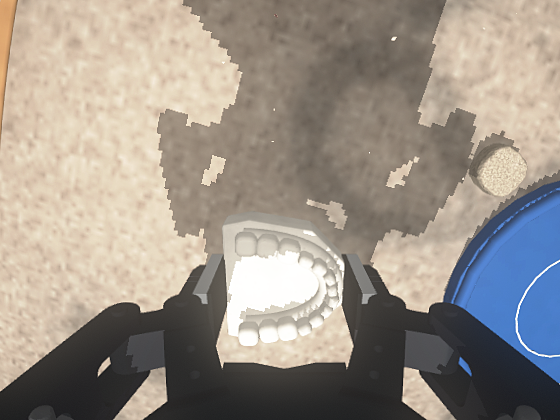

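Call:
{"method": "move_arm", "body": {
  "linear": [
    [0,0,0.015],
    [0,0,0.02],
    [0.01,0.002,0.02],
    [0.025,0.004,0],
    [0.025,0.004,0],
    [0.025,0.004,0],
    [0.025,0.004,0],
    [0.02,0.003,0],
    [0.01,0.001,0],
    [0,0,0],
    [0,0,0]
  ],
  "twist": [
    [0,0,0],
    [0,0,0],
    [0,0,0],
    [0,0,0],
    [0,0,0],
    [0,0,0],
    [0,0,0],
    [0,0,0],
    [0,0,0],
    [0,0,0],
    [0,0,0]
  ]
}}

```text
time: 5.67
eef_pos: [0.6007, 0.1058, 0.0624]
tcp_rot: [0.596, 0.803, -0.003, -0.006]
contact_force: [0.5, 1.0, -1.2]
opening: 0.59
```

```bash
python3 - <<'E'
from h import *
delta(.603,.105,.0175)
w=cam('wrist'); cv2.imwrite('pics/w4.png',w['img'])
delta(.603,.105,.0175)
vv,uu=np.mgrid[0:420,0:560]; uvs=np.c_[uu.ravel(),vv.ravel()]
P=dep(w,uvs); e=get_state()['eef_pos']; H=cv2.cvtColor(w['img'],cv2.COLOR_BGR2HSV).reshape(-1,3)
q=P[(np.hypot(P[:,0]-e[0],P[:,1]-e[1])<.04)&(H[:,2]>130)&(H[:,1]<70)&(P[:,2]<.12)&(P[:,2]>e[2]-.007)]
print(len(q),np.percentile(q[:,2],[2,5,50,95])-e[2],cv2.minAreaRect(q[:,:2].astype(np.float32)))
m=box(((H[:,0]>100)&(H[:,0]<125)&(H[:,1]>110)).reshape(420,560),(0,0,560,420)); k=big(m)
E
```

```text
t 5.67 d [ 0.0023 -0.0008 -0.0449] tw [-0.12 -0.71  0.  ] jaw 16.84 F [ 0.5  1.  -1.2] op 0.59 pos [0.6007 0.1058 0.0624] q6 -0.29
t 5.72 d [ 0.0026 -0.0007 -0.0449] tw [-0.12 -0.71  0.  ] jaw 16.84 F [ 0.1  0.8 -0.9] op 0.59 pos [0.6004 0.1057 0.0624] q6 -0.29
14068 [-0.0031464   0.0014581   0.00578811  0.01661656] ((0.5993393659591675, 0.1086600124835968), (0.07836306840181351, 0.05473913624882698), 25.443294525146484)
```

View pics/w4.png

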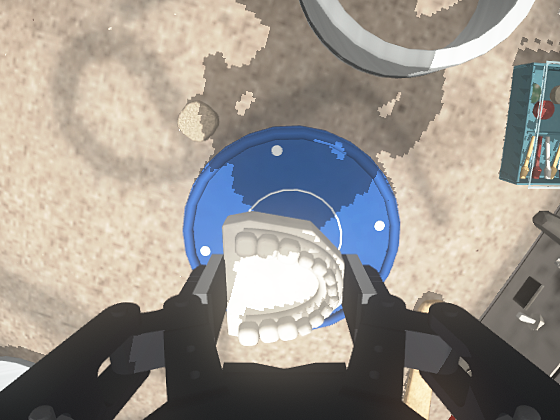

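Call:
{"method": "move_arm", "body": {
  "linear": [
    [0.001,0,-0.01],
    [0.001,0,-0.012],
    [0.0005,0,-0.01],
    [0,0,-0.005],
    [0,0,-0.002],
    [0,0,0],
    [0,0,0]
  ],
  "twist": [
    [0,-0.3,0],
    [0,-0.3,0],
    [0,0,0],
    [0,0,0],
    [0,0,0],
    [0,0,0],
    [0,0,0]
  ]
}}

```text
time: 6.3
eef_pos: [0.5965, 0.1054, 0.0177]
tcp_rot: [0.596, 0.803, -0.002, -0.004]
contact_force: [0.9, 0.3, 0.2]
opening: 0.591
```

```bash
python3 - <<'E'
from h import *
delta(.603,.105,.0175)
E
```

```text
t 6.3 d [ 0.0065 -0.0004 -0.0002] tw [-0.11 -0.48  0.  ] jaw 16.83 F [0.9 0.3 0.2] op 0.591 pos [0.5965 0.1054 0.0177] q6 -0.29
```

Call:
{"method": "move_arm", "body": {
  "linear": [
    [0.003,0,0.001],
    [0.003,0,0],
    [0,0,0],
    [0,0,0]
  ],
  "twist": [
    [0,-0.2,0],
    [0,-0.2,0],
    [0,0,0],
    [0,0,0]
  ]
}}

```text
time: 6.63
eef_pos: [0.6043, 0.1055, 0.0204]
tcp_rot: [0.596, 0.803, 0.001, 0.0]
contact_force: [-0.4, 0.3, -1.4]
opening: 0.588
```

```bash
python3 - <<'E'
from h import *
delta(.603,.105,.0175)
E
```

```text
t 6.63 d [-0.0013 -0.0005 -0.0029] tw [-0.11  0.12 -0.  ] jaw 16.83 F [-0.4  0.3 -1.4] op 0.588 pos [0.6043 0.1055 0.0204] q6 -0.29
```

Call:
{"method": "move_arm", "body": {
  "linear": [
    [-0.0005,0,-0.002],
    [0,0,-0.0015],
    [0,0,0],
    [0,0,0]
  ],
  "twist": [
    [0,0,0],
    [0,0,0],
    [0,0,0],
    [0,0,0]
  ]
}}

```text
time: 6.97
eef_pos: [0.6048, 0.1055, 0.0176]
tcp_rot: [0.596, 0.803, 0.002, 0.001]
contact_force: [0.8, 0.7, -0.5]
opening: 0.597
```

```bash
python3 - <<'E'
from h import *
delta(.603,.105,.0175)
E
```

```text
t 6.97 d [-0.0018 -0.0005 -0.0001] tw [-0.11  0.25 -0.  ] jaw 16.83 F [ 0.8  0.7 -0.5] op 0.597 pos [0.6048 0.1055 0.0176] q6 -0.29
```

Call:
{"method": "move_arm", "body": {
  "linear": [
    [0,0,0],
    [0,0,0],
    [0,0,0],
    [0,0,0],
    [0,0,0]
  ],
  "twist": [
    [0,0,0],
    [0,0,0],
    [0,0,0],
    [0,0,0],
    [0,0,0]
  ],
  "grip": 0.82
}}

```text
time: 7.38
eef_pos: [0.6057, 0.1055, 0.0187]
tcp_rot: [0.596, 0.803, 0.003, 0.002]
contact_force: [0.9, -1.2, 0.2]
opening: 0.815
```

Call:
{"method": "move_arm", "body": {
  "linear": [
    [0,0,0.01],
    [0,0,0.02],
    [0,0,0.02],
    [0,0,0.02],
    [0,0,0.02],
    [-0.01,0.01,0.02],
    [-0.02,0.01,0.01],
    [-0.02,0.01,0],
    [0,0,0]
  ],
  "twist": [
    [0,0,0],
    [0,0,0],
    [0,0,0],
    [0,0,0],
    [0,0,0],
    [0,0,0],
    [0,0,0],
    [0,0,0],
    [0,0,0]
  ]
}}

```text
time: 8.13
eef_pos: [0.5544, 0.1357, 0.1505]
tcp_rot: [0.597, 0.802, 0.004, 0.003]
contact_force: [-0.6, -0.3, -0.3]
opening: 0.819
```

```bash
python3 - <<'E'
from h import *
delta(.603,.105,.0175)
w=cam('wrist'); cv2.imwrite('pics/w5.png',w['img'])
vv,uu=np.mgrid[0:420,0:560]; uvs=np.c_[uu.ravel(),vv.ravel()]
P=dep(w,uvs); H=cv2.cvtColor(w['img'],cv2.COLOR_BGR2HSV); Hf=H.reshape(-1,3)
q=P[(np.hypot(P[:,0]-.603,P[:,1]-.105)<.045)&(P[:,2]>.016)&(P[:,2]<.04)]
print(len(q),np.percentile(q[:,2],[5,50,95]),cv2.minAreaRect(q[:,:2].astype(np.float32)))
m=((H[...,0]>100)&(H[...,0]<125)&(H[...,1]>110)); m=box(m,(0,0,560,420)); k=big(m)
print('base',np.round(fitc(plane(w,cv2.convexHull(k).reshape(-1,2),.008)),4),k.min(0),k.max(0))
r=P[(np.hypot(P[:,0]-.614,P[:,1]-.262)<.07)&(P[:,2]>.042)&(P[:,2]<.05)]
if len(r): print('ring',len(r),np.round(fitc(r),4),cv2.minEnclosingCircle(r[:,:2].astype(np.float32)),np.median(r[:,2]))
E
```

```text
t 8.13 d [ 0.0486 -0.0307 -0.133 ] tw [-0.16  0.58  0.  ] jaw 16.7 F [-0.6 -0.3 -0.3] op 0.819 pos [0.5544 0.1357 0.1505] q6 -0.23
3258 [0.02087767 0.0229497  0.03266002] ((0.6045660376548767, 0.10615399479866028), (0.05134391412138939, 0.05583601072430611), 17.26769256591797)
base [0.6042 0.1051 0.0653] [253 172] [398 309]
ring 4386 [0.6153 0.261  0.0505] ((0.6156967282295227, 0.261560320854187), 0.055216070264577866) 0.04441714346799214
```

View pics/w5.png

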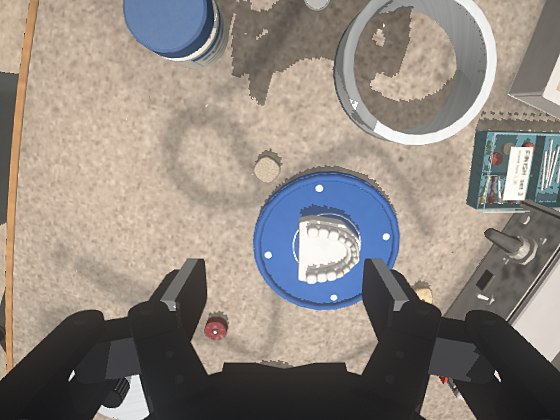

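The cast stands within about 1 mm of the base centre: it measures (0.6046, 0.106) against (0.604, 0.105). Next is the ring, gripped by its near wall at about (0.566, 0.247).

Call:
{"method": "move_arm", "body": {
  "linear": [
    [0,0.015,-0.005],
    [0.001,0.02,-0.01],
    [0.002,0.02,-0.01],
    [0.003,0.02,-0.01],
    [0.003,0.02,-0.01],
    [0.002,0.01,-0.008],
    [0.001,0.004,0],
    [0,0,0],
    [0,0,0]
  ],
  "twist": [
    [0,0.3,0],
    [0,0.2,0],
    [0,0,0],
    [0,0,0],
    [0,0,0],
    [0,0,0],
    [0,0,0],
    [0,0,0],
    [0,0,0]
  ],
  "grip": 0.4
}}

```text
time: 8.93
eef_pos: [0.5753, 0.2449, 0.1003]
tcp_rot: [0.598, 0.801, 0.004, 0.006]
contact_force: [0.1, -0.3, -0.5]
opening: 0.399
```

```bash
python3 - <<'E'
from h import *
delta(.5665,.2468,.040,17)
w=cam('wrist'); cv2.imwrite('pics/w6.png',w['img'])
vv,uu=np.mgrid[0:420,0:560]; uvs=np.c_[uu.ravel(),vv.ravel()]
P=dep(w,uvs)
r=P[(np.hypot(P[:,0]-.615,P[:,1]-.262)<.07)&(P[:,2]>.043)&(P[:,2]<.048)]
if len(r): print('ring',len(r),np.round(fitc(r),4),cv2.minEnclosingCircle(r[:,:2].astype(np.float32)),np.median(r[:,2]))
delta(.5665,.2468,.040,17)
E
```

```text
t 8.93 d [-0.0088  0.0019 -0.0603] tw [-0.01  0.81  0.5 ] jaw 16.5 F [ 0.1 -0.3 -0.5] op 0.399 pos [0.5753 0.2449 0.1003] q6 -0.04
ring 5704 [0.6155 0.262  0.0505] ((0.6160779595375061, 0.26179414987564087), 0.05502946302294731) 0.04446778467484719
t 8.98 d [-0.009   0.0021 -0.0606] tw [-0.02  0.85  0.53] jaw 16.47 F [-0.3 -1.1 -0.3] op 0.401 pos [0.5755 0.2447 0.1006] q6 -0.04
```

View pics/w6.png

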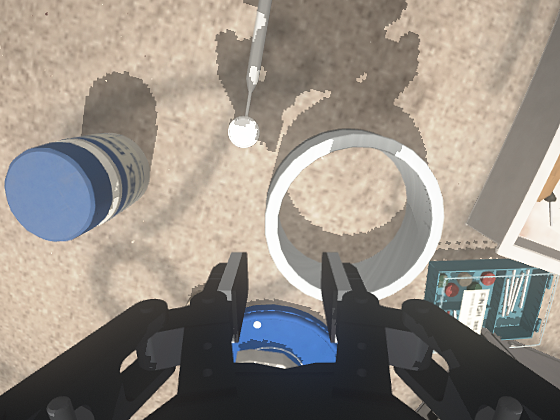

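Call:
{"method": "move_arm", "body": {
  "linear": [
    [-0.004,0.001,-0.008],
    [-0.004,0.001,-0.01],
    [-0.001,0,-0.008],
    [0,0,-0.002],
    [0,0,0],
    [0,0,0]
  ],
  "twist": [
    [0,0.4,0.3],
    [0,0.4,0.2],
    [0,0,0],
    [0,0,0],
    [0,0,0],
    [0,0,0]
  ]
}}

```text
time: 9.48
eef_pos: [0.5659, 0.2436, 0.0709]
tcp_rot: [0.596, 0.803, 0.0, 0.0]
contact_force: [0.3, -0.4, 0.1]
opening: 0.397
```

```bash
python3 - <<'E'
from h import *
delta(.5669,.2471,.040,17)
E
```

```text
t 9.48 d [ 0.001   0.0035 -0.0309] tw [0.   0.02 0.2 ] jaw 16.8 F [ 0.3 -0.4  0.1] op 0.397 pos [0.5659 0.2436 0.0709] q6 -0.05
```

Call:
{"method": "move_arm", "body": {
  "linear": [
    [0,0.001,-0.008],
    [0,0.001,-0.008],
    [0,0.001,-0.008],
    [0,0,-0.003],
    [0,0,0],
    [0,0,0]
  ],
  "twist": [
    [0,0,0],
    [0,0,0],
    [0,0,0],
    [0,0,0],
    [0,0,0],
    [0,0,0]
  ]
}}

```text
time: 9.98
eef_pos: [0.566, 0.2469, 0.0409]
tcp_rot: [0.596, 0.803, 0.0, 0.0]
contact_force: [0.1, -0.2, -0.1]
opening: 0.403
```

```bash
python3 - <<'E'
from h import *
delta(.5669,.2471,.040,17)
E
```

```text
t 9.98 d [ 0.0009  0.0002 -0.0009] tw [0.   0.03 0.19] jaw 16.81 F [ 0.1 -0.2 -0.1] op 0.403 pos [0.566  0.2469 0.0409] q6 -0.05
```

Call:
{"method": "move_arm", "body": {
  "linear": [
    [0.0005,0,0],
    [0,0,0],
    [0,0,0],
    [0,0,0],
    [0,0,0],
    [0,0,0],
    [0,0,0],
    [0,0,0],
    [0,0,0]
  ],
  "twist": [
    [0,0,0],
    [0,0,0],
    [0,0,0],
    [0,0,0],
    [0,0,0],
    [0,0,0],
    [0,0,0],
    [0,0,0],
    [0,0,0]
  ],
  "grip": 0,
  "force": 80
}}

```text
time: 10.73
eef_pos: [0.5664, 0.2469, 0.0411]
tcp_rot: [0.596, 0.803, -0.0, 0.0]
contact_force: [-0.3, -0.4, -0.3]
opening: 0.056
```

```bash
python3 - <<'E'
from h import *
delta(.5669,.2471,.040,17)
w=cam('wrist'); cv2.imwrite('pics/w7.png',w['img'])
vv,uu=np.mgrid[0:420,0:560]; uvs=np.c_[uu.ravel(),vv.ravel()]
P=dep(w,uvs)
r=P[(np.hypot(P[:,0]-.615,P[:,1]-.262)<.07)&(P[:,2]>.04)&(P[:,2]<.05)]
print('ring',len(r),np.round(fitc(r),4),np.median(r[:,2]))
E
```

```text
t 10.73 d [ 0.0005  0.0002 -0.0011] tw [0.01 0.01 0.18] jaw 16.82 F [-0.3 -0.4 -0.3] op 0.056 pos [0.5664 0.2469 0.0411] q6 -0.05
ring 10245 [0.6125 0.2652 0.0503] 0.04444718673541348
```

View pics/w7.png

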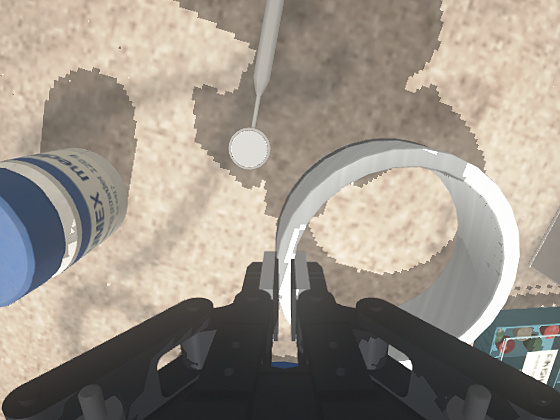

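Call:
{"method": "move_arm", "body": {
  "linear": [
    [0,0,0.01],
    [0,0,0.015],
    [0,0,0.015],
    [0,0,0.015],
    [0,0,0.01],
    [0,0,0],
    [0,0,0],
    [0,0,0]
  ],
  "twist": [
    [0,0,0],
    [0,0,0],
    [0,0,0],
    [0,0,0],
    [0,0,0],
    [0,0,0],
    [0,0,0],
    [0,0,0]
  ]
}}

```text
time: 11.45
eef_pos: [0.5653, 0.2467, 0.1111]
tcp_rot: [0.596, 0.803, -0.001, -0.0]
contact_force: [0.1, 0.1, -2.0]
opening: 0.064
```

```bash
cat >> h.py <<'E'
def cloud(c):
    vv,uu=np.mgrid[0:420,0:560]; P=dep(c,np.c_[uu.ravel(),vv.ravel()]); return P[c['depth'].ravel()>0]
def ringheld(c,near,R=.075,tol=.006):
    P=cloud(c); z=get_state()['eef_pos'][2]+.0034
    r=P[(np.hypot(P[:,0]-near[0],P[:,1]-near[1])<R)&(abs(P[:,2]-z)<tol)]
    # top-face plane + circle
    A=np.c_[r[:,:2],np.ones(len(r))]
    for _ in range(6):
        x=np.linalg.lstsq(A,r[:,2],rcond=None)[0]; e=r[:,2]-A@x; k=abs(e)<max(.0012,1.5*np.median(abs(e))); A=A[k]; r=r[k]
    rad=np.hypot(r[:,0]-near[0],r[:,1]-near[1])
    print('ring',len(r),np.round(fitc(r),4),'enc',cv2.minEnclosingCircle(r[:,:2].astype(np.float32)),'plane',x.round(4),'zmed',np.median(r[:,2]).round(4))
E
python3 - <<'E'
from h import *
delta(.5669,.2471,.1,17)
e=get_state()['eef_pos']; near=e[:2]+.051*np.array([.956,.292])
w=cam('wrist'); cv2.imwrite('pics/w8.png',w['img']); ringheld(w,near)
t=cam('top'); ringheld(t,near); s=cam('side'); ringheld(s,near); cv2.imwrite('pics/s8.png',s['img'])
print(near); delta(.5669,.2471,.1,17)
E
```

```text
t 11.45 d [ 0.0016  0.0004 -0.0111] tw [ 0.03 -0.06  0.19] jaw 16.81 F [ 0.1  0.1 -2. ] op 0.064 pos [0.5653 0.2467 0.1111] q6 -0.05
ring 7013 [0.6121 0.2649 0.0504] enc ((0.6075440645217896, 0.26216861605644226), 0.06097903102636337) plane [-0.0081  0.0048  0.1179] zmed 0.1144
ring 0 [0. 0. 0.] enc ((0.0, 0.0), 0.0) plane [0. 0. 0.] zmed nan
ring 250 [0.6104 0.2655 0.0509] enc ((0.606215238571167, 0.2647254765033722), 0.05896688252687454) plane [-0.0073  0.0002  0.1174] zmed 0.1131
[0.6140772  0.26154437]
t 11.6 d [ 0.0023  0.0006 -0.01  ] tw [ 0.06 -0.19  0.18] jaw 16.82 F [ 0.1  0.3 -1.3] op 0.061 pos [0.5646 0.2465 0.11  ] q6 -0.05
  return _methods._mean(a, axis=axis, dtype=dtype,
  ret = ret.dtype.type(ret / rcount)
```

View pics/s8.png

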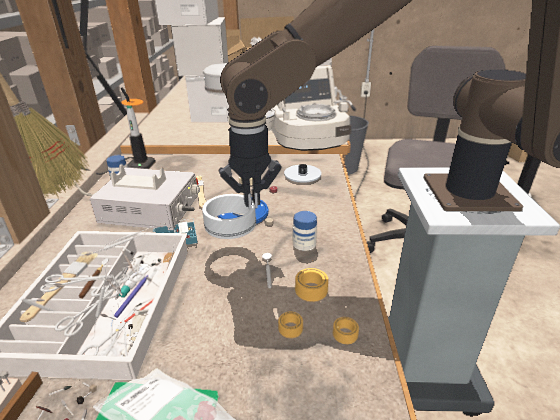

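```bash
cat >> h.py <<'E'
from scipy.optimize import least_squares
def ringc(c,near,g,ztop,tol=.004):
    P=cloud(c); r=P[(np.hypot(P[:,0]-near[0],P[:,1]-near[1])<.072)&(abs(P[:,2]-ztop)<tol)&(np.hypot(P[:,0]-g[0],P[:,1]-g[1])>.04)]
    if len(r)<20: print('few');return
    # per-angle outer and inner extremes
    a=np.degrees(np.arctan2(r[:,1]-near[1],r[:,0]-near[0])).astype(int)//6; d=np.hypot(*(r[:,:2]-near[:2]).T)
    O=[];I=[]
    for k in np.unique(a):
        j=np.where(a==k)[0]
        if len(j)<3: continue
        O.append(r[j[np.argmax(d[j])],:2]); I.append(r[j[np.argmin(d[j])],:2])
    O=np.array(O);I=np.array(I)
    f=least_squares(lambda p:np.r_[np.hypot(*(O-p).T)-.055,np.hypot(*(I-p).T)-.047],near[:2],loss='soft_l1',f_scale=.001)
    print('ringc',len(r),len(O),f.x.round(4),'res',np.sqrt(np.mean(f.fun**2)).round(4),'outer only',least_squares(lambda p:np.hypot(*(O-p).T)-.055,near[:2],loss='soft_l1',f_scale=.001).x.round(4))
    return f.x
E
python3 - <<'E'
from h import *
s0=get_state()['eef_pos']; 
w=cam('wrist'); e=get_state()['eef_pos']; near=e[:2]+.051*np.array([.956,.292])
for c in (w,cam('side'),cam('top')): ringc(c,near,e,.1140)
print(e,near)
delta(0,0,0)
E
```

```text
ringc 7172 34 [0.6114 0.264 ] res 0.001 outer only [0.6117 0.2641]
ringc 302 44 [0.61   0.2653] res 0.0013 outer only [0.6093 0.2651]
few
[0.56457949 0.2464551  0.1098675 ] [0.61333549 0.2613471 ]
t 11.75 d [-0.5647 -0.2465 -0.11  ] tw [ 0.06 -0.19 -0.  ] jaw 16.81 F [ 0.1  0.  -1.6] op 0.059 pos [0.5647 0.2465 0.11  ] q6 -0.05
```

Call:
{"method": "move_arm", "body": {
  "linear": [
    [0,-0.01,0],
    [-0.001,-0.02,0],
    [-0.001,-0.02,0],
    [-0.001,-0.02,0],
    [-0.001,-0.02,0],
    [-0.001,-0.02,0],
    [-0.001,-0.02,0],
    [0,-0.015,0],
    [0,-0.01,0],
    [0,-0.003,0],
    [0,0,0],
    [0,0,0]
  ],
  "twist": [
    [0,0,0],
    [0,0,0],
    [0,0,0],
    [0,0,0],
    [0,0,0],
    [0,0,0],
    [0,0,0],
    [0,0,0],
    [0,0,0],
    [0,0,0],
    [0,0,0],
    [0,0,0]
  ]
}}

```text
time: 12.75
eef_pos: [0.555, 0.0764, 0.1063]
tcp_rot: [0.596, 0.803, -0.004, -0.003]
contact_force: [0.5, 0.0, -1.6]
opening: 0.063
```

```bash
python3 - <<'E'
from h import *
delta(.5575,.087,.09,16.8)
w=cam('wrist'); cv2.imwrite('pics/w9.png',w['img']); e=get_state()['eef_pos']; near=e[:2]+np.array([.0462,.0181])
for c in (w,cam('side'),cam('top')): ringc(c,near,e,e[2]+.004)
print(e,near)
delta(.5575,.087,.09,16.8)
E
```

```text
t 12.75 d [ 0.0025  0.0106 -0.0163] tw [ 0.19 -0.54 -0.09] jaw 16.89 F [ 0.5  0.  -1.6] op 0.063 pos [0.555  0.0764 0.1063] q6 -0.33
ringc 7024 34 [0.6019 0.094 ] res 0.0011 outer only [0.6022 0.0941]
ringc 183 39 [0.6005 0.0959] res 0.0019 outer only [0.5996 0.0955]
ringc 238 24 [0.6019 0.0939] res 0.0008 outer only [0.6018 0.0934]
[0.55495318 0.07669825 0.10630397] [0.60115318 0.09479825]
t 12.9 d [ 0.0025  0.0098 -0.0164] tw [ 0.19 -0.53 -0.16] jaw 16.96 F [ 0.7  0.6 -1.4] op 0.058 pos [0.555  0.0772 0.1064] q6 -0.33
```

View pics/w9.png

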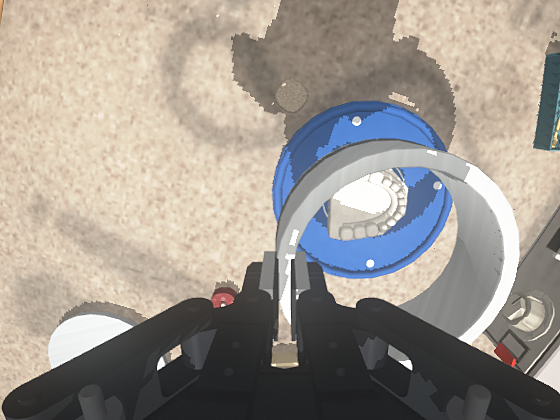

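Call:
{"method": "move_arm", "body": {
  "linear": [
    [0.001,0.004,-0.007],
    [0.001,0.004,-0.007],
    [0,0.002,-0.005],
    [0,0,0],
    [0,0,0],
    [0,0,0]
  ],
  "twist": [
    [0.1,-0.3,0],
    [0.1,-0.3,0],
    [0,0,0],
    [0,0,0],
    [0,0,0],
    [0,0,0]
  ]
}}

```text
time: 13.4
eef_pos: [0.5563, 0.0913, 0.0842]
tcp_rot: [0.593, 0.805, 0.001, -0.0]
contact_force: [-0.7, 0.8, -1.1]
opening: 0.058
```

```bash
python3 - <<'E'
from h import *
delta(.5571,.0877,.05,16.8)
E
```

```text
t 13.4 d [ 0.0008 -0.0036 -0.0342] tw [-0.06  0.02 -0.42] jaw 17.22 F [-0.7  0.8 -1.1] op 0.058 pos [0.5563 0.0913 0.0842] q6 -0.32
```

Call:
{"method": "move_arm", "body": {
  "linear": [
    [0,-0.002,-0.006],
    [0.0005,-0.001,-0.008],
    [0,0,-0.006],
    [0,0,-0.003],
    [0,0,0],
    [0,0,0],
    [0,0,0]
  ],
  "twist": [
    [0,0,-0.2],
    [0,0,-0.2],
    [0,0,0],
    [0,0,0],
    [0,0,0],
    [0,0,0],
    [0,0,0]
  ]
}}

```text
time: 13.98
eef_pos: [0.5567, 0.0875, 0.0583]
tcp_rot: [0.597, 0.802, 0.0, -0.0]
contact_force: [0.1, 0.1, -1.8]
opening: 0.058
```

```bash
python3 - <<'E'
from h import *
delta(.5571,.0877,.05,16.8)
w=cam('wrist'); cv2.imwrite('pics/w10.png',w['img']); e=get_state()['eef_pos']; near=e[:2]+np.array([.0469,.0173])
for c in (w,cam('side'),cam('top')): ringc(c,near,e,e[2]+.004)
print(near)
delta(.5571,.0877,.05,16.8)
E
```

```text
t 13.98 d [ 0.0004  0.0002 -0.0083] tw [-0.05 -0.01  0.07] jaw 16.73 F [ 0.1  0.1 -1.8] op 0.058 pos [0.5567 0.0875 0.0583] q6 -0.32
ringc 7218 34 [0.6037 0.1049] res 0.0011 outer only [0.604  0.1051]
ringc 192 40 [0.6015 0.1064] res 0.0016 outer only [0.6006 0.106 ]
ringc 191 23 [0.6039 0.1042] res 0.0009 outer only [0.6037 0.1035]
[0.60369058 0.10478612]
t 14.13 d [ 0.0001  0.0002 -0.0088] tw [-0.05  0.04  0.06] jaw 16.74 F [ 0.8 -0.2 -1.6] op 0.056 pos [0.557  0.0875 0.0588] q6 -0.32
```

View pics/w10.png

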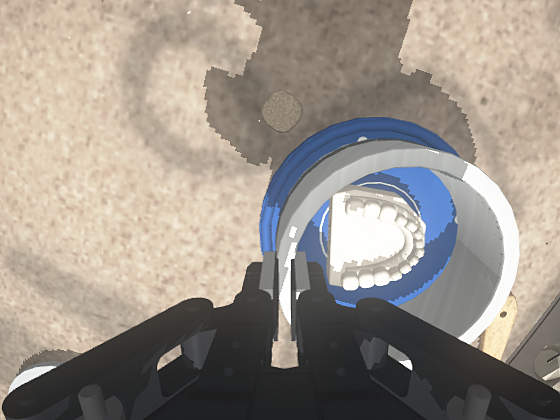

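Call:
{"method": "move_arm", "body": {
  "linear": [
    [0,0,-0.003],
    [0,0,-0.003],
    [0,0,-0.0025],
    [0,0,0],
    [0,0,0]
  ],
  "twist": [
    [0,0,0],
    [0,0,0],
    [0,0,0],
    [0,0,0],
    [0,0,0]
  ]
}}

```text
time: 14.55
eef_pos: [0.5577, 0.0876, 0.0503]
tcp_rot: [0.597, 0.803, 0.001, 0.001]
contact_force: [-0.3, -0.5, -1.1]
opening: 0.056
```

```bash
python3 - <<'E'
from h import *
delta(.5571,.0877,.049,16.8)
E
```

```text
t 14.55 d [-0.0006  0.0001 -0.0013] tw [-0.05  0.16  0.05] jaw 16.75 F [-0.3 -0.5 -1.1] op 0.056 pos [0.5577 0.0876 0.0503] q6 -0.32
```

Call:
{"method": "move_arm", "body": {
  "linear": [
    [0,0,-0.001],
    [0,0,-0.001],
    [0,0,0],
    [0,0,0]
  ],
  "twist": [
    [0,0,0],
    [0,0,0],
    [0,0,0],
    [0,0,0]
  ]
}}

```text
time: 14.88
eef_pos: [0.5582, 0.0877, 0.0493]
tcp_rot: [0.596, 0.803, 0.001, 0.001]
contact_force: [0.4, 0.4, -1.2]
opening: 0.058
```

```bash
python3 - <<'E'
from h import *
delta(.5571,.0877,.049,16.8)
E
```

```text
t 14.88 d [-0.0011 -0.     -0.0003] tw [-0.05  0.18  0.04] jaw 16.76 F [ 0.4  0.4 -1.2] op 0.058 pos [0.5582 0.0877 0.0493] q6 -0.32
```

Call:
{"method": "move_arm", "body": {
  "linear": [
    [-0.0007,0,-0.0012],
    [0,0,-0.0012],
    [0,0,0],
    [0,0,0]
  ],
  "twist": [
    [0,0,0],
    [0,0,0],
    [0,0,0],
    [0,0,0]
  ]
}}

```text
time: 15.22
eef_pos: [0.5586, 0.0878, 0.0494]
tcp_rot: [0.596, 0.803, 0.002, 0.002]
contact_force: [0.6, 0.4, -0.5]
opening: 0.053
```

```bash
python3 - <<'E'
from h import *
delta(.5571,.0877,.049,16.8)
E
```

```text
t 15.22 d [-0.0015 -0.0001 -0.0004] tw [-0.04  0.27  0.02] jaw 16.78 F [ 0.6  0.4 -0.5] op 0.053 pos [0.5586 0.0878 0.0494] q6 -0.32
```

Call:
{"method": "move_arm", "body": {
  "linear": [
    [0,0,0],
    [0,0,0],
    [0,0,0],
    [0,0,0],
    [0,0,0]
  ],
  "twist": [
    [0,0,0],
    [0,0,0],
    [0,0,0],
    [0,0,0],
    [0,0,0]
  ],
  "grip": 0.28
}}

```text
time: 15.63
eef_pos: [0.5591, 0.0878, 0.0491]
tcp_rot: [0.596, 0.803, 0.002, 0.002]
contact_force: [-0.4, 0.0, 0.1]
opening: 0.277
```

```bash
python3 - <<'E'
from h import *
delta(.5571,.0877,.049,16.8)
w=cam('wrist'); cv2.imwrite('pics/w11.png',w['img']); e=get_state()['eef_pos']; near=np.array([.604,.105])
for c in (w,cam('side'),cam('top')): ringc(c,near,e,.053); ringheld(c,near)
E
```

```text
t 15.63 d [-0.002  -0.0001 -0.0001] tw [-0.05  0.38  0.04] jaw 16.76 F [-0.4  0.   0.1] op 0.277 pos [0.5591 0.0878 0.0491] q6 -0.32
ringc 7037 34 [0.6056 0.1045] res 0.0007 outer only [0.6059 0.1046]
ring 8023 [0.6054 0.1051 0.0505] enc ((0.5958420038223267, 0.10300687700510025), 0.06535542756319046) plane [-0.005   0.0015  0.0551] zmed 0.0524
ringc 209 43 [0.6039 0.1067] res 0.0019 outer only [0.6033 0.1067]
ring 178 [0.6032 0.1064 0.0511] enc ((0.5950958728790283, 0.10561023652553558), 0.06367870420217514) plane [-0.0042  0.0013  0.0541] zmed 0.0518
ringc 194 23 [0.6055 0.1039] res 0.0009 outer only [0.6056 0.1031]
ring 110 [0.6061 0.1045 0.0508] enc ((0.604876697063446, 0.12330648303031921), 0.05089547112584114) plane [ 0.0063 -0.0031  0.051 ] zmed 0.0544
```

View pics/w11.png

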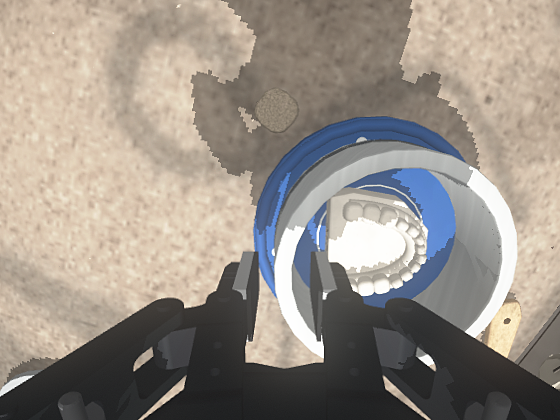

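Call:
{"method": "move_arm", "body": {
  "linear": [
    [0,0,0.01],
    [0,0,0.015],
    [0,0,0.02],
    [0,0,0.025],
    [0,0,0.02],
    [-0.005,-0.008,0.01],
    [-0.015,-0.025,0],
    [-0.018,-0.03,0],
    [-0.018,-0.03,0],
    [-0.018,-0.03,0],
    [-0.018,-0.03,-0.005],
    [-0.012,-0.02,-0.01],
    [-0.006,-0.01,-0.01],
    [0,0,-0.005],
    [0,0,0],
    [0,0,0]
  ],
  "twist": [
    [0,0,0],
    [0,0,0],
    [0,0,0],
    [0,0,0],
    [0,0,0],
    [0,0,0],
    [0,0,-3],
    [0,0,-4],
    [0,0,-4],
    [0,0,-4],
    [0,0,-3],
    [0,0,0],
    [0,0,0],
    [0,0,0],
    [0,0,0],
    [0,0,0]
  ]
}}

```text
time: 17.12
eef_pos: [0.4467, -0.1017, 0.1376]
tcp_rot: [0.719, 0.695, 0.006, 0.012]
contact_force: [-0.1, 0.1, 0.4]
opening: 0.281
```

```bash
python3 - <<'E'
from h import *
delta(.4448,-.1035,.07,0)
w=cam('wrist'); cv2.imwrite('pics/w12.png',w['img'])
H=cv2.cvtColor(w['img'],cv2.COLOR_BGR2HSV)
P=cloud(w)
q=P[(np.hypot(P[:,0]-.445,P[:,1]+.1035)<.025)&(P[:,2]>.03)&(P[:,2]<.038)]
print('knob',len(q),cv2.minEnclosingCircle(q[:,:2].astype(np.float32)),np.median(q,axis=0))
q=P[(np.hypot(P[:,0]-.445,P[:,1]+.1035)<.065)&(P[:,2]>.008)&(P[:,2]<.014)]
print('plate',len(q),cv2.minEnclosingCircle(q[:,:2].astype(np.float32)),np.median(q,axis=0))
delta(.4448,-.1035,.07,0)
E
```

```text
t 17.12 d [-0.0019 -0.0018 -0.0676] tw [0.46 1.44 1.97] jaw -1.97 F [-0.1  0.1  0.4] op 0.281 pos [ 0.4467 -0.1017  0.1376] q6 -0.42
knob 888 ((0.4458783268928528, -0.10515855997800827), 0.013207564130425453) [ 0.44575978 -0.10456424  0.03260712]
plate 12555 ((0.4456278085708618, -0.10520464181900024), 0.055187106132507324) [ 0.44552948 -0.09877113  0.01072282]
t 17.17 d [-0.0021 -0.002  -0.0676] tw [0.47 1.44 1.93] jaw -1.92 F [-0.3 -0.3 -0.4] op 0.279 pos [ 0.4469 -0.1015  0.1376] q6 -0.42
```

View pics/w12.png

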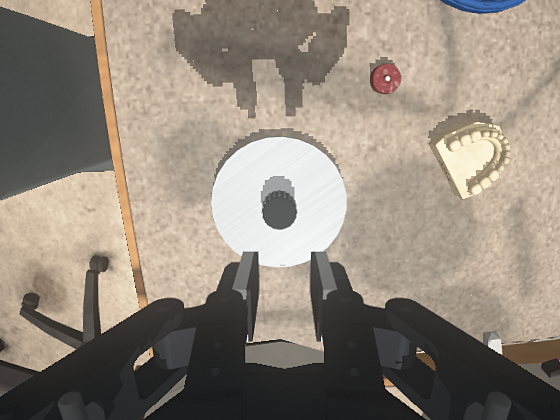

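Call:
{"method": "move_arm", "body": {
  "linear": [
    [0,-0.001,-0.015],
    [0,-0.001,-0.02],
    [0,-0.001,-0.02],
    [0,0,-0.015],
    [0,0,-0.005],
    [0,0,0],
    [0,0,0]
  ],
  "twist": [
    [0.2,0.7,0],
    [0.2,0.7,0],
    [0,0,0],
    [0,0,0],
    [0,0,0],
    [0,0,0],
    [0,0,0]
  ],
  "grip": 0.6
}}

```text
time: 17.75
eef_pos: [0.4545, -0.1004, 0.0661]
tcp_rot: [0.715, 0.699, 0.002, 0.005]
contact_force: [-0.1, -0.2, 0.5]
opening: 0.6
```

```bash
python3 - <<'E'
from h import *
delta(.4458,-.105,.022)
E
```

```text
t 17.75 d [-0.0087 -0.0046 -0.0441] tw [0.28 0.6  0.  ] jaw -1.28 F [-0.1 -0.2  0.5] op 0.6 pos [ 0.4545 -0.1004  0.0661] q6 -0.41
```

Call:
{"method": "move_arm", "body": {
  "linear": [
    [-0.004,-0.002,-0.006],
    [-0.003,-0.002,-0.006],
    [-0.001,0,-0.004],
    [0,0,0],
    [0,0,0]
  ],
  "twist": [
    [0.1,0.3,0],
    [0.1,0.2,0],
    [0,0,0],
    [0,0,0],
    [0,0,0]
  ]
}}

```text
time: 18.17
eef_pos: [0.4484, -0.1052, 0.0521]
tcp_rot: [0.714, 0.7, 0.001, 0.004]
contact_force: [-0.6, -0.1, 0.2]
opening: 0.599
```

```bash
python3 - <<'E'
from h import *
delta(.4458,-.105,.022)
E
```

```text
t 18.17 d [-0.0026  0.0002 -0.0301] tw [0.22 0.4  0.  ] jaw -1.18 F [-0.6 -0.1  0.2] op 0.599 pos [ 0.4484 -0.1052  0.0521] q6 -0.43
```

Call:
{"method": "move_arm", "body": {
  "linear": [
    [-0.001,0,-0.007],
    [-0.001,0,-0.008],
    [-0.0005,0,-0.007],
    [0,0,-0.004],
    [0,0,-0.001],
    [0,0,0],
    [0,0,0]
  ],
  "twist": [
    [0.1,0.2,0],
    [0.1,0.2,0],
    [0,0,0],
    [0,0,0],
    [0,0,0],
    [0,0,0],
    [0,0,0]
  ]
}}

```text
time: 18.75
eef_pos: [0.4454, -0.1054, 0.0221]
tcp_rot: [0.715, 0.699, -0.0, -0.001]
contact_force: [0.4, 0.7, 0.9]
opening: 0.601
```

```bash
python3 - <<'E'
from h import *
delta(.4458,-.105,.022)
E
```

```text
t 18.75 d [ 0.0004  0.0004 -0.0001] tw [-0.02 -0.07  0.  ] jaw -1.23 F [0.4 0.7 0.9] op 0.601 pos [ 0.4454 -0.1054  0.0221] q6 -0.43
```

Right on the knob, so I'll close on it.

Call:
{"method": "move_arm", "body": {
  "linear": [
    [0,0,0],
    [0,0,0],
    [0,0,0],
    [0,0,0],
    [0,0,0],
    [0,0,0],
    [0,0,0],
    [0,0,0]
  ],
  "twist": [
    [0,0,0],
    [0,0,0],
    [0,0,0],
    [0,0,0],
    [0,0,0],
    [0,0,0],
    [0,0,0],
    [0,0,0]
  ],
  "grip": 0,
  "force": 60
}}

```text
time: 19.42
eef_pos: [0.4456, -0.1054, 0.0225]
tcp_rot: [0.715, 0.7, -0.0, 0.0]
contact_force: [0.2, 0.5, -1.4]
opening: 0.277
```

Call:
{"method": "move_arm", "body": {
  "linear": [
    [0,0,0.01],
    [0,0,0.015],
    [0,0,0.02],
    [0,0,0.025],
    [0,0,0.025],
    [0,0,0.015],
    [0,0,0],
    [0,0,0]
  ],
  "twist": [
    [0,0,0],
    [0,0,0],
    [0,0,0],
    [0,0,0],
    [0,0,0],
    [0,0,0],
    [0,0,0],
    [0,0,0]
  ]
}}

```text
time: 20.08
eef_pos: [0.4422, -0.1037, 0.1388]
tcp_rot: [0.715, 0.7, -0.001, -0.002]
contact_force: [-0.9, -0.8, -2.2]
opening: 0.281
```

```bash
python3 - <<'E'
from h import *
delta(.6055,.1045,.13)
w=cam('wrist'); cv2.imwrite('pics/w13.png',w['img']); s=cam('side'); cv2.imwrite('pics/s13.png',s['img'])
E
```

```text
t 20.08 d [ 0.1633  0.2082 -0.0088] tw [-0.12 -0.26  0.  ] jaw -1.22 F [-0.9 -0.8 -2.2] op 0.281 pos [ 0.4422 -0.1037  0.1388] q6 -0.43
```

View pics/w13.png

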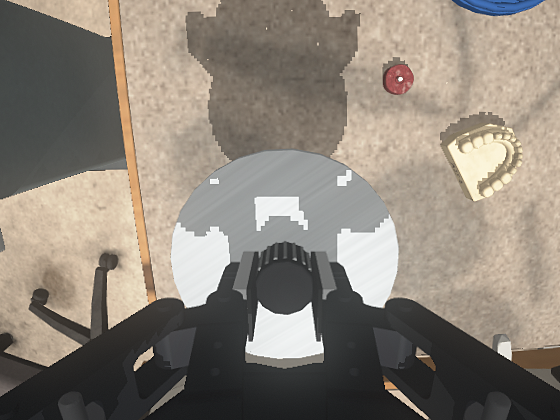

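Call:
{"method": "move_arm", "body": {
  "linear": [
    [0.007,0.009,0],
    [0.014,0.018,0],
    [0.016,0.02,0],
    [0.016,0.02,0],
    [0.016,0.02,0],
    [0.016,0.02,0],
    [0.016,0.02,0],
    [0.016,0.02,0],
    [0.015,0.019,0],
    [0.012,0.016,-0.003],
    [0.008,0.01,-0.005],
    [0.003,0.004,-0.005],
    [0,0,0],
    [0,0,0],
    [0,0,0]
  ],
  "twist": [
    [0,0,0],
    [0,0,0],
    [0,0,0],
    [0,0,0],
    [0,0,0],
    [0,0,0],
    [0,0,0],
    [0,0,0],
    [0,0,0],
    [0,0,0],
    [0,0,0],
    [0,0,0],
    [0,0,0],
    [0,0,0],
    [0,0,0]
  ]
}}

```text
time: 21.43
eef_pos: [0.5919, 0.1139, 0.0968]
tcp_rot: [0.715, 0.698, -0.014, -0.021]
contact_force: [-0.2, -1.2, -2.4]
opening: 0.277
```

```bash
python3 - <<'E'
from h import *
delta(.6055,.1045,.085)
w=cam('wrist'); cv2.imwrite('pics/w14.png',w['img']); s=cam('side'); cv2.imwrite('pics/s14.png',s['img'])
e=get_state()['eef_pos']; P=cloud(w)
q=P[(np.hypot(P[:,0]-e[0],P[:,1]-e[1])<.07)&(abs(P[:,2]-(e[2]-.0115))<.004)]
print('plate',len(q),cv2.minEnclosingCircle(q[:,:2].astype(np.float32)),np.median(q[:,2])-e[2])
A=np.c_[q[:,:2],np.ones(len(q))]; print(np.linalg.lstsq(A,q[:,2],rcond=None)[0])
delta(.6055,.1045,.085)
E
```

```text
t 21.43 d [ 0.0136 -0.0094 -0.0118] tw [-0.63 -2.83  0.01] jaw -1.38 F [-0.2 -1.2 -2.4] op 0.277 pos [0.5919 0.1139 0.0968] q6 0.03
plate 25643 ((0.5913693904876709, 0.11427519470453262), 0.055162616074085236) -0.012267273487099467
[-0.04893682  0.01046861  0.11276855]
t 21.53 d [ 0.0134 -0.009  -0.0125] tw [-0.63 -2.77  0.01] jaw -1.42 F [ 0.5 -0.  -1.2] op 0.279 pos [0.5921 0.1135 0.0975] q6 0.03
```

View pics/w14.png

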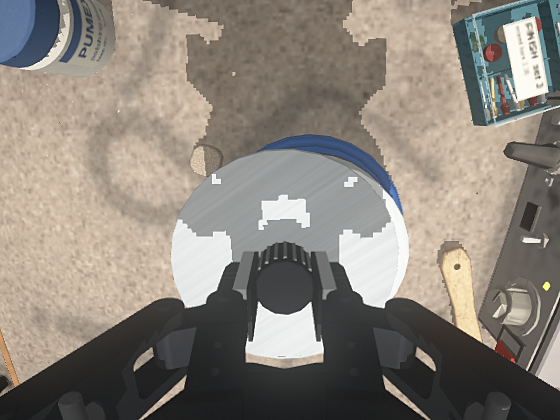

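View pics/s14.png

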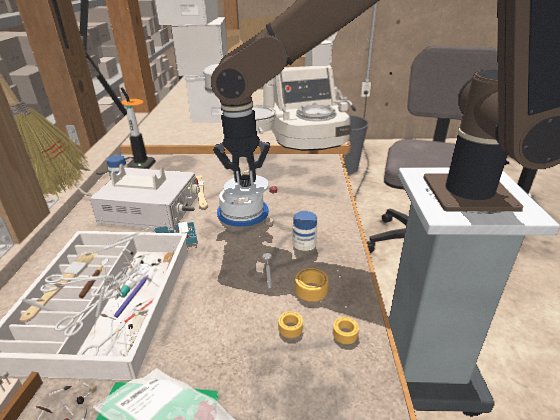

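Call:
{"method": "move_arm", "body": {
  "linear": [
    [0.004,-0.003,0],
    [0.004,-0.003,0],
    [0.003,-0.002,0],
    [0,0,0],
    [0,0,0],
    [0,0,0]
  ],
  "twist": [
    [-0.2,-1,0],
    [-0.2,-1,0],
    [-0.2,-0.7,0],
    [0,0,0],
    [0,0,0],
    [0,0,0]
  ]
}}

```text
time: 22.03
eef_pos: [0.6046, 0.1018, 0.0999]
tcp_rot: [0.717, 0.697, 0.002, 0.003]
contact_force: [0.2, 0.0, -2.5]
opening: 0.278
```

```bash
python3 - <<'E'
from h import *
delta(.6055,.1045,.085)
E
```

```text
t 22.03 d [ 0.0009  0.0027 -0.0149] tw [0.06 0.42 0.  ] jaw -1.67 F [ 0.2  0.  -2.5] op 0.278 pos [0.6046 0.1018 0.0999] q6 0.03
```

Call:
{"method": "move_arm", "body": {
  "linear": [
    [0,0.001,-0.004],
    [0.0005,0.001,-0.005],
    [0,0,-0.004],
    [0,0,-0.001],
    [0,0,0],
    [0,0,0]
  ],
  "twist": [
    [0,0.2,0],
    [0,0.2,0],
    [0,0,0],
    [0,0,0],
    [0,0,0],
    [0,0,0]
  ]
}}

```text
time: 22.53
eef_pos: [0.6048, 0.1043, 0.0839]
tcp_rot: [0.717, 0.697, -0.001, -0.0]
contact_force: [-0.1, -0.4, -1.3]
opening: 0.278
```

```bash
python3 - <<'E'
from h import *
delta(.6055,.1045,.0704)
e=get_state()['eef_pos']
t=cam('top'); P=cloud(t); w=cam('wrist'); Pw=cloud(w); cv2.imwrite('pics/w15.png',w['img']); s=cam('side'); cv2.imwrite('pics/s15.png',cv2.resize(s['img'][130:250,180:320],None,fx=5,fy=5,interpolation=2))
for n,P in (('top',P),('wrist',Pw)):
    q=P[(np.hypot(P[:,0]-e[0],P[:,1]-e[1])<.06)&(abs(P[:,2]-(e[2]-.0115))<.004)]
    print('plate',n,len(q),cv2.minEnclosingCircle(q[:,:2].astype(np.float32)),np.median(q[:,2]))
delta(.6055,.1045,.0704)
E
```

```text
t 22.53 d [ 0.0007  0.0002 -0.0135] tw [ 0.05 -0.07 -0.  ] jaw -1.65 F [-0.1 -0.4 -1.3] op 0.278 pos [0.6048 0.1043 0.0839] q6 0.04
plate top 289 ((0.5968270897865295, 0.12817932665348053), 0.04843112826347351) 0.07383308944173306
plate wrist 25939 ((0.6047489047050476, 0.10467579960823059), 0.05506300553679466) 0.07204207991816947
t 22.68 d [ 0.0004  0.0003 -0.014 ] tw [ 0.05 -0.02 -0.  ] jaw -1.66 F [-0.  -0.5 -1.3] op 0.278 pos [0.6051 0.1042 0.0844] q6 0.04
```

View pics/s15.png

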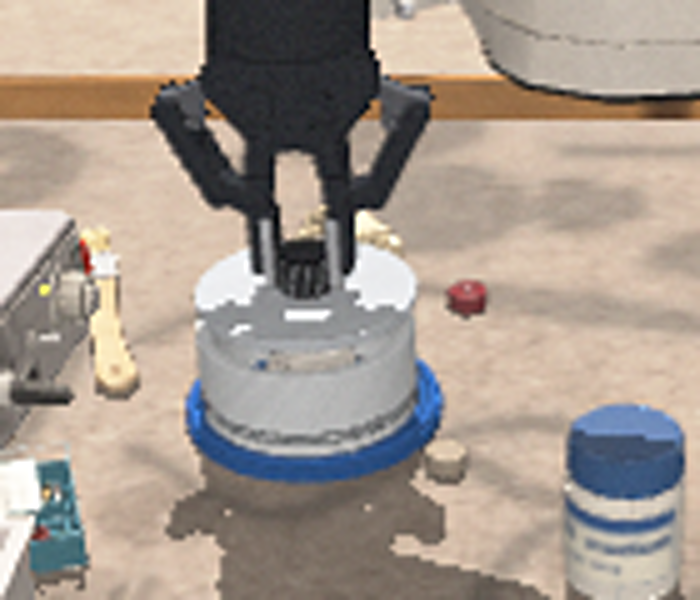

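Centred, with the lid hovering above the ring. Lowering about 14 mm.

Call:
{"method": "move_arm", "body": {
  "linear": [
    [0,0,-0.004],
    [0,0,-0.004],
    [0,0,-0.003],
    [0,0,-0.001],
    [0,0,0],
    [0,0,0]
  ],
  "twist": [
    [0,0,0],
    [0,0,0],
    [0,0,0],
    [0,0,0],
    [0,0,0],
    [0,0,0]
  ]
}}

```text
time: 23.18
eef_pos: [0.6053, 0.1042, 0.0715]
tcp_rot: [0.717, 0.697, -0.0, 0.0]
contact_force: [0.1, 1.0, -1.3]
opening: 0.28
```

```bash
python3 - <<'E'
from h import *
delta(.6055,.1045,.0704)
E
```

```text
t 23.18 d [ 0.0002  0.0003 -0.0011] tw [0.05 0.02 0.  ] jaw -1.66 F [ 0.1  1.  -1.3] op 0.28 pos [0.6053 0.1042 0.0715] q6 0.04
```

Call:
{"method": "move_arm", "body": {
  "linear": [
    [0,0,-0.001],
    [0,0,-0.001],
    [0,0,0],
    [0,0,0]
  ],
  "twist": [
    [0,0,0],
    [0,0,0],
    [0,0,0],
    [0,0,0]
  ]
}}

```text
time: 23.52
eef_pos: [0.606, 0.1042, 0.071]
tcp_rot: [0.717, 0.697, 0.0, 0.001]
contact_force: [0.3, -0.1, -1.6]
opening: 0.28
```

```bash
python3 - <<'E'
from h import *
delta(.6055,.1045,.0704)
E
```

```text
t 23.52 d [-0.0005  0.0003 -0.0006] tw [0.06 0.08 0.  ] jaw -1.66 F [ 0.3 -0.1 -1.6] op 0.28 pos [0.606  0.1042 0.071 ] q6 0.04
```

Call:
{"method": "move_arm", "body": {
  "linear": [
    [-0.0005,0,-0.0012],
    [0,0,-0.001],
    [0,0,0],
    [0,0,0]
  ],
  "twist": [
    [0,0,0],
    [0,0,0],
    [0,0,0],
    [0,0,0]
  ]
}}

```text
time: 23.85
eef_pos: [0.6063, 0.1042, 0.0707]
tcp_rot: [0.717, 0.697, 0.001, 0.001]
contact_force: [0.4, -0.6, -1.4]
opening: 0.279
```

Call:
{"method": "move_arm", "body": {
  "linear": [
    [0,0,0],
    [0,0,0],
    [0,0,0],
    [0,0,0],
    [0,0,0]
  ],
  "twist": [
    [0,0,0],
    [0,0,0],
    [0,0,0],
    [0,0,0],
    [0,0,0]
  ],
  "grip": 0.6
}}

```text
time: 24.27
eef_pos: [0.6069, 0.1042, 0.0704]
tcp_rot: [0.717, 0.697, 0.001, 0.002]
contact_force: [0.3, 0.4, -0.4]
opening: 0.601
```

```bash
python3 - <<'E'
from h import *
delta(.6055,.1045,.0704)
e=get_state()['eef_pos']
w=cam('wrist'); P=cloud(w)
q=P[(np.hypot(P[:,0]-e[0],P[:,1]-e[1])<.06)&(abs(P[:,2]-.059)<.004)]
print('plate',len(q),cv2.minEnclosingCircle(q[:,:2].astype(np.float32)),np.median(q[:,2]))
A=np.c_[q[:,:2],np.ones(len(q))]; print(np.linalg.lstsq(A,q[:,2],rcond=None)[0])
E
```

```text
t 24.27 d [-0.0014  0.0003  0.    ] tw [0.06 0.27 0.  ] jaw -1.66 F [ 0.3  0.4 -0.4] op 0.601 pos [0.6069 0.1042 0.0704] q6 0.04
plate 28394 ((0.6065930128097534, 0.1043131947517395), 0.05525548756122589) 0.05869497751330821
[-0.00120293  0.00047796  0.05937793]
```

Call:
{"method": "move_arm", "body": {
  "linear": [
    [0,0,0.01],
    [0,0,0.015],
    [0,0,0.02],
    [0,0,0.02],
    [-0.004,0.006,0.015],
    [-0.009,0.015,0],
    [-0.012,0.021,0],
    [-0.014,0.025,0],
    [-0.014,0.025,0],
    [-0.014,0.025,0],
    [-0.014,0.025,0],
    [-0.014,0.025,0],
    [-0.014,0.025,0],
    [-0.014,0.025,0],
    [-0.012,0.021,0],
    [-0.009,0.016,0],
    [-0.005,0.008,0],
    [0,0,0],
    [0,0,0]
  ],
  "twist": [
    [0,0,0],
    [0,0,0],
    [0,0,0],
    [0,0,0],
    [0,0,0],
    [0,0,2],
    [0,0,2],
    [0,0,2],
    [0,0,2],
    [0,0,2],
    [0,0,2],
    [0,0,2],
    [0,0,2],
    [0,0,2],
    [0,0,2],
    [0,0,0],
    [0,0,0],
    [0,0,0],
    [0,0,0]
  ]
}}

```text
time: 25.9
eef_pos: [0.4377, 0.3827, 0.1539]
tcp_rot: [0.569, 0.822, 0.001, 0.0]
contact_force: [-0.8, -0.6, 0.2]
opening: 0.598
```

```bash
cat >> h.py <<'E'
def weight(c,near,zt,g=None):
    P=cloud(c); q=P[(np.hypot(P[:,0]-near[0],P[:,1]-near[1])<.04)&(abs(P[:,2]-zt)<.003)]
    print('weight',len(q),cv2.minEnclosingCircle(q[:,:2].astype(np.float32)),'fit',np.round(fitc(q),4),np.median(q[:,2]))
E
python3 - <<'E'
from h import *
delta(.443,.3917,.08,20)
w=cam('wrist'); cv2.imwrite('pics/w16.png',w['img']); weight(w,(.443,.3917),.030)
delta(.443,.3917,.08,20)
E
```

```text
t 25.9 d [ 0.0053  0.009  -0.0739] tw [-0.11  0.1  -0.62] jaw 20.62 F [-0.8 -0.6  0.2] op 0.598 pos [0.4377 0.3827 0.1539] q6 0.18
weight 2974 ((0.44359341263771057, 0.39116284251213074), 0.03197815269231796) fit [0.4433 0.3914 0.0263] 0.029606697759002043
t 25.95 d [ 0.0051  0.0093 -0.0738] tw [-0.11  0.08 -0.57] jaw 20.57 F [-0.7 -0.2  0.4] op 0.599 pos [0.4379 0.3824 0.1538] q6 0.18
```

View pics/w16.png

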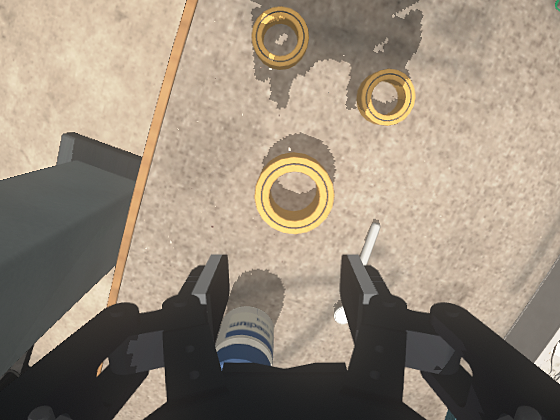

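Call:
{"method": "move_arm", "body": {
  "linear": [
    [0.002,0.003,-0.012],
    [0.002,0.003,-0.016],
    [0.001,0.002,-0.02],
    [0,0,-0.018],
    [0,0,-0.01],
    [0,0,-0.004],
    [0,0,0],
    [0,0,0]
  ],
  "twist": [
    [0,0,0],
    [0,0,0],
    [0,0,0],
    [0,0,0],
    [0,0,0],
    [0,0,0],
    [0,0,0],
    [0,0,0]
  ],
  "grip": 1
}}

```text
time: 26.62
eef_pos: [0.4484, 0.3847, 0.0675]
tcp_rot: [0.574, 0.819, 0.002, 0.001]
contact_force: [0.9, -0.9, 0.5]
opening: 1.002
```

```bash
python3 - <<'E'
from h import *
delta(.4435,.3912,.012)
w=cam('wrist');weight(w,(.443,.3917),.030)
E
```

```text
t 26.62 d [-0.0049  0.0065 -0.0555] tw [-0.08  0.2  -0.  ] jaw 19.99 F [ 0.9 -0.9  0.5] op 1.002 pos [0.4484 0.3847 0.0675] q6 0.19
weight 6050 ((0.44345659017562866, 0.3909182846546173), 0.03197310119867325) fit [0.4432 0.3916 0.0262] 0.029624042243233478
```

Call:
{"method": "move_arm", "body": {
  "linear": [
    [-0.002,0.003,-0.004],
    [-0.002,0.003,-0.005],
    [-0.001,0.001,-0.003],
    [0,0,0],
    [0,0,0],
    [0,0,0]
  ],
  "twist": [
    [0,0.1,0],
    [0,0.1,0],
    [0,0,0],
    [0,0,0],
    [0,0,0],
    [0,0,0]
  ]
}}

```text
time: 27.17
eef_pos: [0.445, 0.3942, 0.0585]
tcp_rot: [0.573, 0.819, 0.004, 0.001]
contact_force: [0.3, 1.4, -0.4]
opening: 1.003
```

```bash
python3 - <<'E'
from h import *
delta(.4435,.391,.012)
E
```

```text
t 27.17 d [-0.0015 -0.0032 -0.0465] tw [-0.31  0.35 -0.  ] jaw 20.02 F [ 0.3  1.4 -0.4] op 1.003 pos [0.445  0.3942 0.0585] q6 0.2
```

Call:
{"method": "move_arm", "body": {
  "linear": [
    [-0.0005,-0.001,-0.006],
    [-0.0005,-0.001,-0.01],
    [0,-0.0005,-0.01],
    [0,0,-0.007],
    [0,0,-0.003],
    [0,0,0],
    [0,0,0]
  ],
  "twist": [
    [-0.1,0.1,0],
    [-0.1,0.1,0],
    [0,0,0],
    [0,0,0],
    [0,0,0],
    [0,0,0],
    [0,0,0]
  ]
}}

```text
time: 27.75
eef_pos: [0.4432, 0.3909, 0.0177]
tcp_rot: [0.573, 0.819, 0.001, 0.0]
contact_force: [0.2, -0.4, -0.1]
opening: 0.997
```

```bash
python3 - <<'E'
from h import *
delta(.4435,.391,.012)
w=cam('wrist'); cv2.imwrite('pics/w17.png',w['img'])
E
```

```text
t 27.75 d [ 0.0003  0.0001 -0.0057] tw [-0.04  0.06 -0.  ] jaw 20.02 F [ 0.2 -0.4 -0.1] op 0.997 pos [0.4432 0.3909 0.0177] q6 0.2
```

View pics/w17.png

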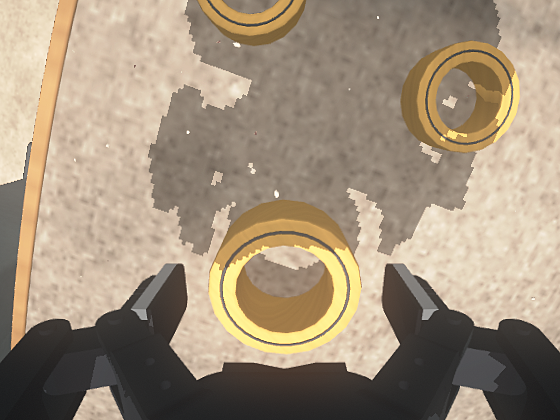

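Call:
{"method": "move_arm", "body": {
  "linear": [
    [0,0,-0.002],
    [0,0,-0.002],
    [0,0,0],
    [0,0,0]
  ],
  "twist": [
    [0,0,0],
    [0,0,0],
    [0,0,0],
    [0,0,0]
  ]
}}

```text
time: 28.13
eef_pos: [0.4439, 0.3913, 0.0144]
tcp_rot: [0.573, 0.819, 0.002, 0.001]
contact_force: [-0.1, 0.7, 0.6]
opening: 0.999
```

Call:
{"method": "move_arm", "body": {
  "linear": [
    [0,0,0],
    [0,0,0],
    [0,0,0],
    [0,0,0],
    [0,0,0],
    [0,0,0],
    [0,0,0],
    [0,0,0]
  ],
  "twist": [
    [0,0,0],
    [0,0,0],
    [0,0,0],
    [0,0,0],
    [0,0,0],
    [0,0,0],
    [0,0,0],
    [0,0,0]
  ],
  "grip": 0.3,
  "force": 70
}}

```text
time: 28.8
eef_pos: [0.4444, 0.3918, 0.0156]
tcp_rot: [0.573, 0.819, 0.002, 0.001]
contact_force: [1.0, -0.1, -0.6]
opening: 0.717
```

Call:
{"method": "move_arm", "body": {
  "linear": [
    [0,0,0.01],
    [0,0,0.015],
    [0,0,0.02],
    [0,0,0.025],
    [0,0,0.025],
    [0,0,0.015],
    [0,0,0],
    [0,0,0]
  ],
  "twist": [
    [0,0,0],
    [0,0,0],
    [0,0,0],
    [0,0,0],
    [0,0,0],
    [0,0,0],
    [0,0,0],
    [0,0,0]
  ]
}}

```text
time: 29.47
eef_pos: [0.4391, 0.3885, 0.1278]
tcp_rot: [0.573, 0.819, -0.003, -0.001]
contact_force: [-0.7, 0.2, -2.1]
opening: 0.712
```

```bash
python3 - <<'E'
from h import *
delta(.6066,.1043,.13)
w=cam('wrist'); cv2.imwrite('pics/w18.png',w['img'])
t=cam('top'); P=cloud(t)
q=P[(np.hypot(P[:,0]-.606,P[:,1]-.104)<.02)&(P[:,2]>.077)&(P[:,2]<.086)]; print('knob',len(q),cv2.minEnclosingCircle(q[:,:2].astype(np.float32)),np.median(q[:,2]))
q=P[(np.hypot(P[:,0]-.606,P[:,1]-.104)<.06)&(P[:,2]>.056)&(P[:,2]<.064)]; print('plate',len(q),cv2.minEnclosingCircle(q[:,:2].astype(np.float32)),np.median(q[:,2]))
cv2.imwrite('pics/t18.png',cv2.resize(t['img'][110:270,150:450],None,fx=2.6,fy=2.6,interpolation=2))
E
```

```text
t 29.47 d [ 0.1675 -0.2842  0.0022] tw [ 0.2  -0.35 -0.  ] jaw 20.03 F [-0.7  0.2 -2.1] op 0.712 pos [0.4391 0.3885 0.1278] q6 0.2
knob 125 ((0.6058464646339417, 0.10407809913158417), 0.013448665849864483) 0.08270857014646515
plate 1822 ((0.6061655879020691, 0.10354826599359512), 0.055301278829574585) 0.06073640455306445
```

View pics/w18.png

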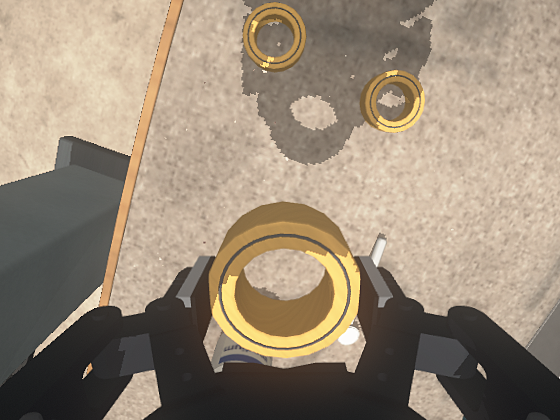

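View pics/t18.png

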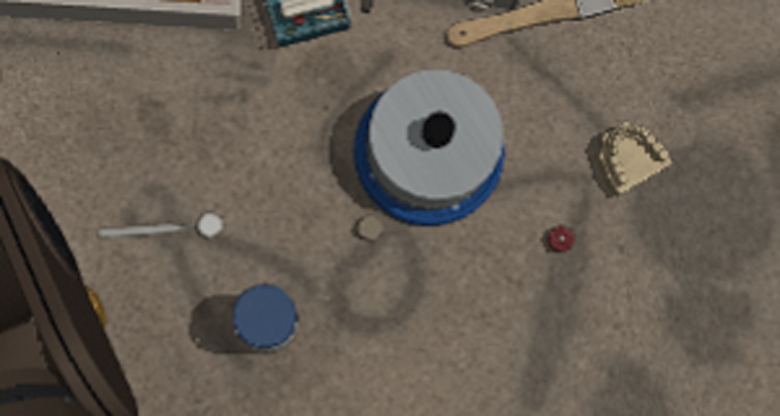

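Call:
{"method": "move_arm", "body": {
  "linear": [
    [0.003,-0.005,0.01],
    [0.006,-0.01,0.01],
    [0.01,-0.017,0.005],
    [0.011,-0.019,0.003],
    [0.011,-0.019,0.003],
    [0.011,-0.019,0.003],
    [0.011,-0.019,0.003],
    [0.011,-0.019,0.003],
    [0.011,-0.019,0.003],
    [0.011,-0.019,0.003],
    [0.011,-0.019,0.002],
    [0.011,-0.019,0.002],
    [0.011,-0.019,0.002],
    [0.011,-0.019,0.001],
    [0.01,-0.015,0],
    [0.006,-0.01,0],
    [0.004,-0.005,0],
    [0,0,0],
    [0,0,0],
    [0,0,0]
  ],
  "twist": [
    [0,0,0],
    [0,0,0],
    [0,0,0],
    [0,0,0],
    [0,0,0],
    [0,0,0],
    [0,0,0],
    [0,0,0],
    [0,0,0],
    [0,0,0],
    [0,0,0],
    [0,0,0],
    [0,0,0],
    [0,0,0],
    [0,0,0],
    [0,0,0],
    [0,0,0],
    [0,0,0],
    [0,0,0],
    [0,0,0]
  ]
}}

```text
time: 31.23
eef_pos: [0.6018, 0.0857, 0.1771]
tcp_rot: [0.575, 0.818, -0.015, -0.007]
contact_force: [-0.3, -0.2, -2.6]
opening: 0.71
```

```bash
python3 - <<'E'
from h import *
delta(.6063,.1042,.115,20)
w=cam('wrist'); e=get_state()['eef_pos']; cv2.imwrite('pics/w19.png',w['img']); weight(w,e,e[2]+.0147)
delta(.6063,.1042,.115,20)
E
```

```text
t 31.23 d [ 0.0045  0.0185 -0.0621] tw [ 0.94 -1.67  0.26] jaw 19.74 F [-0.3 -0.2 -2.6] op 0.71 pos [0.6018 0.0857 0.1771] q6 -0.36
weight 10775 ((0.5988099575042725, 0.0917058140039444), 0.03887857496738434) fit [0.602  0.0867 0.0264] 0.19107965221931805
t 31.28 d [ 0.0047  0.0182 -0.062 ] tw [ 0.93 -1.68  0.23] jaw 19.76 F [ 0.2 -0.7 -3.3] op 0.711 pos [0.6016 0.086  0.177 ] q6 -0.36
```

View pics/w19.png

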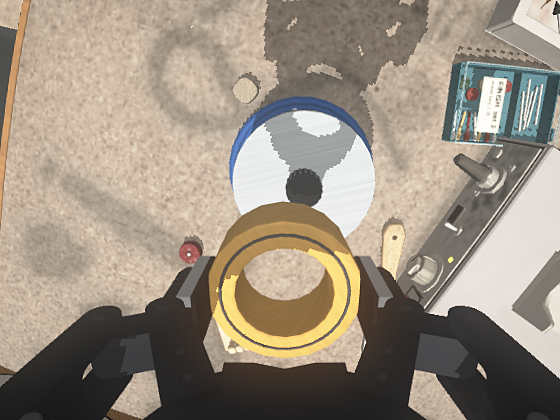

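Call:
{"method": "move_arm", "body": {
  "linear": [
    [0.001,0.004,-0.008],
    [0.001,0.005,-0.012],
    [0.001,0.004,-0.012],
    [0,0.002,-0.006],
    [0,0,-0.002],
    [0,0,0],
    [0,0,0],
    [0,0,0]
  ],
  "twist": [
    [0.3,-0.6,0.1],
    [0.3,-0.6,0.1],
    [0.2,-0.4,0],
    [0,0,0],
    [0,0,0],
    [0,0,0],
    [0,0,0],
    [0,0,0]
  ]
}}

```text
time: 31.95
eef_pos: [0.602, 0.1079, 0.1339]
tcp_rot: [0.57, 0.821, 0.0, -0.0]
contact_force: [-0.2, 0.4, -3.0]
opening: 0.713
```

```bash
python3 - <<'E'
from h import *
delta(.6063,.1042,.115,20)
w=cam('wrist'); e=get_state()['eef_pos']; P=cloud(w)
cv2.imwrite('pics/w20.png',w['img'])
q=P[(np.hypot(P[:,0]-.606,P[:,1]-.104)<.02)&(P[:,2]>.077)&(P[:,2]<.086)]; print('knob',len(q),cv2.minEnclosingCircle(q[:,:2].astype(np.float32)) if len(q) else 0)
E
```

```text
t 31.95 d [ 0.0043 -0.0037 -0.0189] tw [-0.01 -0.01 -0.44] jaw 20.44 F [-0.2  0.4 -3. ] op 0.713 pos [0.602  0.1079 0.1339] q6 -0.35
knob 321 ((0.6085033416748047, 0.09716560691595078), 0.011155434884130955)
```

View pics/w20.png

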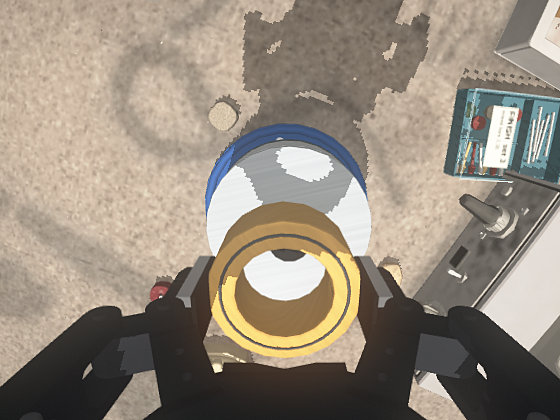

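Call:
{"method": "move_arm", "body": {
  "linear": [
    [0.002,-0.002,-0.004],
    [0.002,-0.001,-0.006],
    [0,0,-0.004],
    [0,0,0],
    [0,0,0],
    [0,0,0]
  ],
  "twist": [
    [0,0,0],
    [0,0,0],
    [0,0,0],
    [0,0,0],
    [0,0,0],
    [0,0,0]
  ]
}}

```text
time: 32.5
eef_pos: [0.608, 0.1036, 0.1204]
tcp_rot: [0.571, 0.821, 0.001, 0.001]
contact_force: [-0.8, -0.1, -2.1]
opening: 0.715
```

```bash
python3 - <<'E'
from h import *
delta(.6063,.1042,.1,20)
w=cam('wrist'); e=get_state()['eef_pos']; weight(w,e,e[2]+.0147)
E
```

```text
t 32.5 d [-0.0017  0.0006 -0.0204] tw [-0.    0.2  -0.36] jaw 20.36 F [-0.8 -0.1 -2.1] op 0.715 pos [0.608  0.1036 0.1204] q6 -0.35
weight 10750 ((0.6050961017608643, 0.10886542499065399), 0.03850337490439415) fit [0.6078 0.1043 0.0264] 0.13443174587128887
```

Call:
{"method": "move_arm", "body": {
  "linear": [
    [-0.001,0,-0.005],
    [0,0,-0.006],
    [0,0,-0.005],
    [0,0,0],
    [0,0,0],
    [0,0,0]
  ],
  "twist": [
    [0,0.1,0],
    [0,0,0],
    [0,0,0],
    [0,0,0],
    [0,0,0],
    [0,0,0]
  ]
}}

```text
time: 33.05
eef_pos: [0.6066, 0.1037, 0.1025]
tcp_rot: [0.571, 0.821, 0.0, 0.0]
contact_force: [0.7, -0.0, -0.7]
opening: 0.71
```

```bash
python3 - <<'E'
from h import *
delta(.6063,.1042,.0745,20)
w=cam('wrist'); cv2.imwrite('pics/w21.png',w['img'])
s=cam('side'); cv2.imwrite('pics/s21.png',cv2.resize(s['img'][130:250,180:320],None,fx=5,fy=5,interpolation=2))
E
```

```text
t 33.05 d [-0.0003  0.0005 -0.028 ] tw [-0.    0.07 -0.37] jaw 20.37 F [ 0.7 -0.  -0.7] op 0.71 pos [0.6066 0.1037 0.1025] q6 -0.35
```

View pics/w21.png

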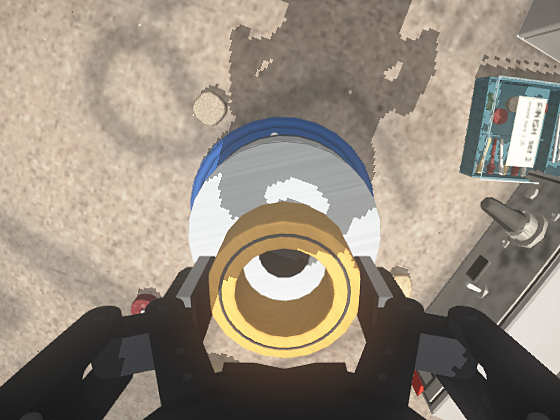

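The weight is centred over the knob, so I'm lowering it.

Call:
{"method": "move_arm", "body": {
  "linear": [
    [0,0,-0.005],
    [0,0,-0.006],
    [0,0,-0.006],
    [0,0,-0.004],
    [0,0,-0.001],
    [0,0,0],
    [0,0,0]
  ],
  "twist": [
    [0,0,0],
    [0,0,0],
    [0,0,0],
    [0,0,0],
    [0,0,0],
    [0,0,0],
    [0,0,0]
  ]
}}

```text
time: 33.73
eef_pos: [0.6069, 0.1037, 0.0786]
tcp_rot: [0.571, 0.821, 0.001, 0.001]
contact_force: [-0.2, -0.5, -1.8]
opening: 0.71
```

```bash
python3 - <<'E'
from h import *
delta(.6063,.1042,.0745,20)
E
```

```text
t 33.73 d [-0.0006  0.0005 -0.0041] tw [-0.    0.12 -0.37] jaw 20.37 F [-0.2 -0.5 -1.8] op 0.71 pos [0.6069 0.1037 0.0786] q6 -0.35
```

Call:
{"method": "move_arm", "body": {
  "linear": [
    [-0.0003,0,-0.0015],
    [0,0,-0.0015],
    [0,0,-0.001],
    [0,0,0],
    [0,0,0]
  ],
  "twist": [
    [0,0,0],
    [0,0,0],
    [0,0,0],
    [0,0,0],
    [0,0,0]
  ]
}}

```text
time: 34.15
eef_pos: [0.607, 0.1037, 0.0748]
tcp_rot: [0.571, 0.821, 0.001, 0.001]
contact_force: [0.3, 0.0, -2.0]
opening: 0.713
```

Call:
{"method": "move_arm", "body": {
  "linear": [
    [0,0,-0.0008],
    [0,0,0],
    [0,0,0]
  ],
  "twist": [
    [0,0,0],
    [0,0,0],
    [0,0,0]
  ]
}}

```text
time: 34.4
eef_pos: [0.6075, 0.1037, 0.075]
tcp_rot: [0.571, 0.821, 0.001, 0.002]
contact_force: [-1.0, -0.6, -2.5]
opening: 0.709
```

```bash
python3 - <<'E'
from h import *
delta(.6063,.1042,.0745,20)
w=cam('wrist'); e=get_state()['eef_pos']; weight(w,e,e[2]+.0147)
E
```

```text
t 34.4 d [-0.0012  0.0005 -0.0005] tw [-0.    0.25 -0.37] jaw 20.37 F [-1.  -0.6 -2.5] op 0.709 pos [0.6075 0.1037 0.075 ] q6 -0.35
weight 10764 ((0.6050913333892822, 0.10976884514093399), 0.039243265986442566) fit [0.6073 0.1045 0.0264] 0.08899101695852252
```

Call:
{"method": "move_arm", "body": {
  "linear": [
    [-0.0005,0,-0.0012],
    [0,0,-0.0008],
    [0,0,0]
  ],
  "twist": [
    [0,0,0],
    [0,0,0],
    [0,0,0]
  ]
}}

```text
time: 34.7
eef_pos: [0.6076, 0.1037, 0.0747]
tcp_rot: [0.571, 0.821, 0.001, 0.002]
contact_force: [-0.3, -0.2, -2.5]
opening: 0.711
```

Call:
{"method": "move_arm", "body": {
  "linear": [
    [0,0,0],
    [0,0,0],
    [0,0,0],
    [0,0,0],
    [0,0,0],
    [0,0,0]
  ],
  "twist": [
    [0,0,0],
    [0,0,0],
    [0,0,0],
    [0,0,0],
    [0,0,0],
    [0,0,0]
  ],
  "grip": 1
}}

```text
time: 35.2
eef_pos: [0.6091, 0.1037, 0.0753]
tcp_rot: [0.571, 0.821, 0.003, 0.004]
contact_force: [0.3, -0.3, -0.4]
opening: 1.0
```

```bash
python3 - <<'E'
from h import *
delta(.6063,.1042,.0745,20)
w=cam('wrist'); cv2.imwrite('pics/w22.png',w['img']); weight(w,(.607,.104),.0887)
E
```

```text
t 35.2 d [-0.0028  0.0005 -0.0008] tw [-0.    0.55 -0.37] jaw 20.37 F [ 0.3 -0.3 -0.4] op 1.0 pos [0.6091 0.1037 0.0753] q6 -0.35
weight 10436 ((0.6080769896507263, 0.10329234600067139), 0.03231176733970642) fit [0.6076 0.1043 0.0261] 0.08856475983578946
```

View pics/w22.png

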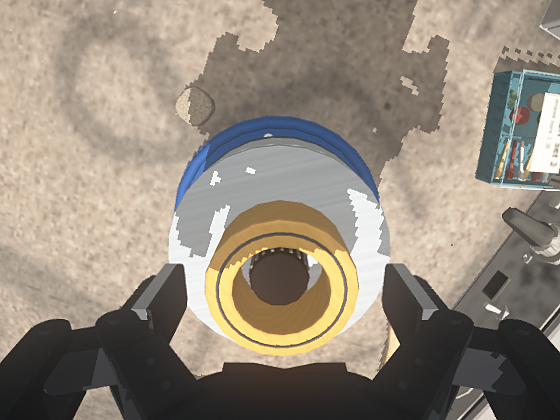

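Released, with the weight lying round the knob. Retreating straight up, then checking.

Call:
{"method": "move_arm", "body": {
  "linear": [
    [0,0,0.01],
    [0,0,0.015],
    [0,0,0.02],
    [0,0,0.025],
    [-0.005,0,0.025],
    [-0.015,0,0.02],
    [-0.015,0,0.01],
    [-0.015,0,0],
    [0,0,0],
    [0,0,0]
  ],
  "twist": [
    [0,0,0],
    [0,0,0],
    [0,0,0],
    [0,0,0],
    [0,0,0],
    [0,0,0],
    [0,0,0],
    [0,0,0],
    [0,0,0],
    [0,0,0]
  ]
}}

```text
time: 36.08
eef_pos: [0.5572, 0.1036, 0.2128]
tcp_rot: [0.571, 0.821, 0.004, 0.006]
contact_force: [0.7, 0.7, 0.2]
opening: 0.997
```

```bash
python3 - <<'E'
from h import *
delta(.6063,.1042,.0745,20)
w=cam('wrist'); cv2.imwrite('pics/w23.png',w['img']); P=cloud(w)
weight(w,(.607,.104),.0887)
def pl(n,R0,R1,z,tol):
    d=np.hypot(P[:,0]-.607,P[:,1]-.104); q=P[(d<R1)&(d>R0)&(abs(P[:,2]-z)<tol)]
    A=np.c_[q[:,:2],np.ones(len(q))]; print(n,len(q),cv2.minEnclosingCircle(q[:,:2].astype(np.float32)),np.median(q[:,2]),np.linalg.lstsq(A,q[:,2],rcond=None)[0][:2])
pl('weight',.02,.034,.0887,.003); pl('lid',.036,.06,.0588,.003); pl('knob',0,.018,.081,.004)
s=cam('side'); cv2.imwrite('pics/s23.png',cv2.resize(s['img'][130:250,180:340],None,fx=4.5,fy=4.5,interpolation=2))
E
```

```text
t 36.08 d [ 0.0491  0.0006 -0.1383] tw [-0.    0.86 -0.36] jaw 20.36 F [0.7 0.7 0.2] op 0.997 pos [0.5572 0.1036 0.2128] q6 -0.35
weight 2768 ((0.6077761650085449, 0.10330715030431747), 0.03200380504131317) fit [0.6074 0.1038 0.0262] 0.08852731266560002
weight 2684 ((0.6077761650085449, 0.10330715030431747), 0.03200380504131317) 0.08854416196212847 [ 0.00016977 -0.00166757]
lid 5431 ((0.6061132550239563, 0.10426074266433716), 0.05530346930027008) 0.05864253271938252 [-0.00076379 -0.00097707]
knob 707 ((0.6063291430473328, 0.10478225350379944), 0.013673614710569382) 0.080590949563215 [ 0.02019111 -0.02407038]
```

View pics/s23.png

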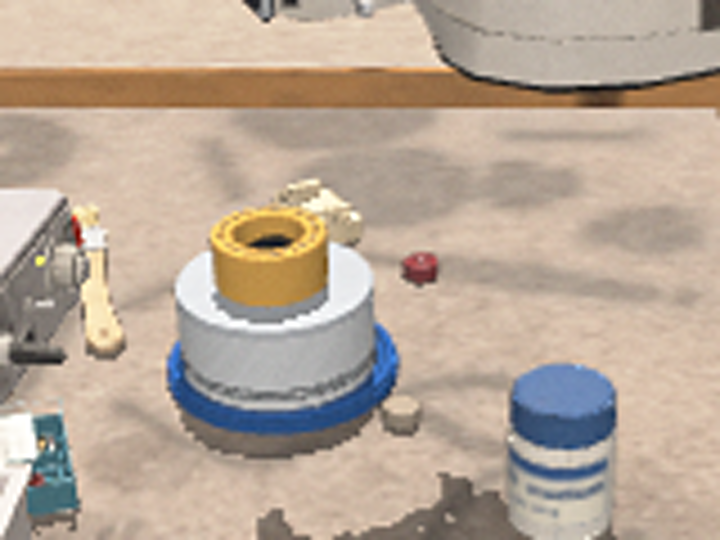

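View pics/w23.png

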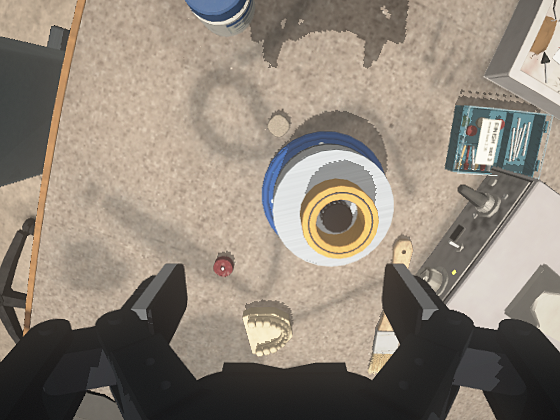

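The pictures and the measurements both show the stack complete, flat and centred, with the gripper well clear. Handing in.

```bash
python3 -c "
from plant import *
print(sign_off())"
```

```text
the job is handed in; nothing more can be done
None
```

I built the flask in the required order, letting go of each part before fetching the next, and handed it in at about 36 s of the 115 s allowed. No verdict was reported, so this rests on my own last checks, all within the limits:

| Part | Off-centre | Height | Tilt |
|---|---|---|---|
| White cast | about 1 mm from the base centre | on the base floor | flat when placed |
| Ring | about 1.5 mm from the base centre | underside about 8 mm above the base origin | about 0.005 rad or less |
| Lid | under 1 mm from the ring | underside about 39.7 mm above the ring's | about 0.001 rad |
| Weight | under 2 mm from the lid | underside level with the plate's top face, within 0.2 mm | about 0.002 rad |

- **Cast and ring:** I measured these when I placed them. I could not measure the cast again once the lid was on.
- **Left alone:** I never touched the cream cast or the jar. Both were standing in the last pictures, but I did not re-measure their positions.
- **Disagreement between cameras:** they differed by 1–3 mm. The side camera put the base and ring about 2 mm nearer the robot, and the top camera read about 2 mm high. I relied mainly on the wrist camera.
- **Arm drift:** the arm drifted by up to about 18 mm on moves, so I corrected its position before each grasp and placing. No check failed.

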